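Put the washed blender set away

ROBOT

A 6-joint arm with a two-finger parallel gripper is mounted at the origin on the work surface. World frame = base frame: x ahead of the robot, y to its left, z up, the work surface at z = 0. Lengths are in m, angles in degrees, forces in N, time in s.
With the tool pointing down it reaches from about 0.325 to 0.775 m from the base axis. Payload 5.5 kg.
Tool frame: the origin (TCP) lies on the mounting face of the last link; the fingertips stand env.finger_overhang ahead of it and the grasp point (between the pads) lies 163 mm ahead of it (env.finger_overhang is the distance from the TCP to the fingertips, in m); z points along the fingers, y is the line along which they close (so a half turn about z gives the same grasp; the last joint's range is limited). The gripper opens to 88 mm and grips with 3 to 60 N. Pads are 20 mm wide; open, the fingers measure 115 mm over their backs; the gripper's body (75 mm by 178 mm) begins 61 mm behind the grasp point.
Start: joints at [-78.707, 5.22, 70.514, -0, 104.267, -3.249], TCP at [0.151, -0.581, 0.405] pointing down, gripper open.
Joint ranges: [-164.24, 164.24], [-49.07, 125.15], [9.68, 141.18], [-86.29, 266.29], [3.28, 154.24], [-151.56, 151.56]. Speed limits (degrees/s): [147.25, 147.25, 172.46, 180, 180, 180].

INTERFACE

Orientations are given as [roll, pitch, yaw] about the fixed x, y, z axes, in that order (R = Rz(yaw) Ry(pitch) Rx(roll)).
In Python, from cell import env gives the robot as it stands. The module is installed in compiled form; this text tells all that it offers.
- The arm moves only by the tool step_arm, never from a script. Its argument "rows" is a list of rows, each an object with "linear": the shift along the tool's x, y, z in cm, a list of three; "turn": the turn, a rotation vector about the tool's x, y, z in degrees, a list of three. A call has exactly 8 rows; each row is the pose to reach, as a shift and turn from the pose commanded when the call began, along the tool's axes at that moment; what a row does not reach only later rows make up. A row lasts 1/8 s, in which the tool goes at most 62.5 mm and 10.7 degrees, less where a joint would pass 70% of its speed; a pose out of reach is approached as far as the arm can. A call with a gripper value outside its range is refused whole. "hand" is the opening in per cent of the stroke, from 0 (shut) to 100 (fully open), set as the call begins (left out, the last holds). The fingers move at their own pace and stop on an object; "newtons" is the grip in N (left out, the last holds). Time passes only in rows, so rows that repeat a pose let the fingers close, or fill a call up. It gives the time, the measured TCP pose, the force, the opening and the grip force at its end, in the units of the state.
- env.get_obs(): the state, without advancing time (a new reading comes with each control period).
- env.camera(name): name is "scene" or "top" or "wrist"; returns a dict with "img" (400x640x3 uint8, red, green, blue), "mtx" (3x3 intrinsics, pixels), "k1" (the pictures are not rectified: a ray, as slopes to the right and down, at radius r is drawn at 1 + k1 r^2 times it, then the intrinsics apply), "origin" and "orientation" of the camera in the world. Camera axes: x right, y up, looking along -z (the intrinsics and any distortion apply to the point x, -y, -z); pixel columns grow to the right and rows downward; lengths in m; the calibration is good to about 2 mm. A picture is of the moment at which its call begins. There is no depth.
- env.close_job(): hands the job in; it is judged then, once.
The state is a dict: "t": time; "joint_pos": joint angles; "qvel": joint speeds; "tau": joint torques, N m; "position": TCP position; "ee_rot": TCP orientation; "force": force on the tool from outside, world axes, zero at the start; "ft_torque": the same for the moment, N m; "opening": opening from 0.0 (shut) to 1.0 (fully open); "grip_force": force on a finger pad.
Only numpy, scipy, OpenCV 4.12 (cv2) and the standard library are available. Lean on these libraries where they do the work, as an engineer would, in place of code of your own. Each camera call takes 0.05 s, during which the arm holds its last target. There are 200 camera calls.

TASK

Put the washed blender set away: stand all the green blending cups upright in the cream drawer and shut it fully, and set the steel jar on the blender's motor base with its orange lugs on the orange marks, then turn the locking ring by its red post a quarter turn clockwise until it clicks locked over the lugs. The ring must still be open when the jar goes on, and everything else on the counter stays where it is.

Things in the scene. Friction and masses are not known exactly. Their poses are not given: they have to be found in the camera images.
- cup1: Blending cup, green, 64 mm diameter (lid 66 mm), with a white lid at 70-76 mm height that carries an upright round white knob 24 mm in diameter, from 76 to 104 mm height. 150 g. Lid and knob are fixed to it. Origin: centre of its underside, z up. May be absent (None): two to four of the four cups are there.
- cup2: Blending cup, green, 64 mm diameter (lid 66 mm), with a white lid at 70-76 mm height that carries an upright round white knob 24 mm in diameter, from 76 to 104 mm height. 150 g. Lid and knob are fixed to it. Origin: centre of its underside, z up. May be absent (None): two to four of the four cups are there.
- cup3: Blending cup, green, 64 mm diameter (lid 66 mm), with a white lid at 70-76 mm height that carries an upright round white knob 24 mm in diameter, from 76 to 104 mm height. 150 g. Lid and knob are fixed to it. Origin: centre of its underside, z up. May be absent (None): two to four of the four cups are there.
- cup4: Blending cup, green, 64 mm diameter (lid 66 mm), with a white lid at 70-76 mm height that carries an upright round white knob 24 mm in diameter, from 76 to 104 mm height. 150 g. Lid and knob are fixed to it. Origin: centre of its underside, z up. May be absent (None): two to four of the four cups are there.
- jar: Blender jar, 400 g, steel, 72 mm diameter; black lid (76 mm) at 95-101 mm height with a black bar grip on top: 60 mm long along the jar's x, 22 mm wide, from 101 to 128 mm height. Orange foot 84 mm in diameter, 8 mm thick, with two lugs 30 mm wide that reach out along +x and -x to 55 mm from the axis. Half a turn about z gives the same jar. Origin: centre of the underside, z up.
- blender: The blender's white motor base, fixed, 164 mm diameter, 60 mm high; origin under its centre, axes as point dish. On top the black bayonet ring: bore 122 mm, outside 148 mm, 18 mm high, with two steel claws 40 mm wide that reach inward to 46 mm from the axis, 12 to 18 mm above the top. Ring open: the claws stand at +y and -y. Locked: they lie over the jar's lugs and hold it down.
- dish (a point): Centre of the flat top of the motor base, 60 mm above the table, where the jar's underside must sit. Small orange marks along +x and -x show where its lugs belong. Ring open: a jar lowered with lugs along x passes the claws with 4 mm to spare all round. Black stops 6 mm high, 48 to 57 mm from the axis, stand either side of each mark and leave a lug 0.35 rad of turn each way.
- ring (a joint): Turn of the bayonet ring, rad: 0 open, 1.571 (a quarter turn clockwise from above) locked. Friction 0.12 N m. From about 1.2 an orange spring latch behind the base resists (at most 0.5 N m; with friction about 6 N at the post) and pushes the ring back a little if let go; past 1.42 it snaps the ring on to 1.571 and keeps it there.
- ring_post (a point): Grip point on the ring's upright round red post, 18 mm diameter, 115 mm from the ring's axis (the vertical through the dish). The point is 100 mm above the table; the post's top is at 118 mm, the arm that carries it ends at 76 mm. Ring at 0: the post stands 225 degrees counter-clockwise (from above) from the dish's +x; locked: 135 degrees.
- drawer (a joint): Opening of the one drawer of a fixed cream drawer box (270 mm wide, 220 mm deep, 150 mm high), m: 0 shut, 0.18 fully out. Slides level with 2 N friction, stays where left. Its front panel is 15 mm thick, 266 mm wide, stands before the box and reaches 145 mm above the table.
- drawer_handle (a point): Middle of the drawer's dark bar handle: 110 mm long, 12 mm thick, level along this frame's y, its axis 45 mm in front of the front panel and 120 mm above the table. The frame moves with the drawer, x and y level; -x is the way it opens.
- drawer_floor (a point): Point on the drawer's inner floor, 20 mm above the table, midway between its sides and 85 mm behind the front panel's inner face; moves with the drawer, same axes. The floor is 224 mm wide (sides 50 mm high) and runs from x -85 to +99 mm; opened by 0.17 m, x -85 to +85 mm is uncovered. The box leaves 118 mm above this floor; a cup is 104 mm high.
- mug: White mug, not part of the job: leave it where it is. Origin: centre of its underside.
- mill: Wooden pepper mill, not part of the job: leave it where it is. Origin: centre of its underside.
- oil: Amber oil bottle, not part of the job: leave it where it is. Origin: centre of its underside.
- bowl: Blue bowl, not part of the job: leave it where it is. Origin: centre of its underside.
- spoon: Wooden spoon lying on the counter, not part of the job: leave it where it is. Origin at its middle, x along it.
- spice: Low terracotta-coloured spice jar, not part of the job: leave it where it is. Origin: centre of its underside.
- spatula: Spatula lying on the counter, not part of the job: leave it where it is. Origin at its middle, x along it.
There are look-alikes about, which are no part of the job. Leave any pink or turquoise look-alike of the jar alone.

How it is judged (in metres and radians):
On the way, in this order (a step that is already met when the one before it is completed fails the run):
1. the jar sits flat on the motor base, lugs on the marks, while the ring is still open (less than 0.5 rad turned) (horizontal distance between jar and dish below 0.009 m and z of jar in the frame of dish between -0.006 and 0.006 m and angle between jar's own z axis and vertical below 0.08 rad and angle between the x axis of jar and the x axis of dish, either way round below 0.45 rad and value of joint ring below 0.5 rad), for 0.2 s.
2. with the jar seated, the ring is turned until it clicks locked (horizontal distance between jar and dish below 0.009 m and z of jar in the frame of dish between -0.006 and 0.006 m and angle between jar's own z axis and vertical below 0.08 rad and angle between the x axis of jar and the x axis of dish, either way round below 0.45 rad and value of joint ring above 1.5 rad), for 0.2 s.
At the end, for the whole second after the job is handed in: Every cup present stands upright (within 0.15 rad) on the drawer's floor, the drawer is shut to within 6 mm, the jar sits flat on the motor base (within 9 mm of centre, lugs within 0.45 rad of the marks), the ring is locked (above 1.5 rad), and jar and cups are at rest (all of step 2 and value of joint drawer below 0.006 m and x of cup1 in the frame of drawer_floor between -0.09 and 0.105 m and y of cup1 in the frame of drawer_floor between -0.115 and 0.115 m and z of cup1 in the frame of drawer_floor between -0.008 and 0.008 m and angle between each of cup1, cup2, cup3, cup4's own z axis and vertical below 0.15 rad and x of cup2 in the frame of drawer_floor between -0.09 and 0.105 m and y of cup2 in the frame of drawer_floor between -0.115 and 0.115 m and z of cup2 in the frame of drawer_floor between -0.008 and 0.008 m and x of cup3 in the frame of drawer_floor between -0.09 and 0.105 m and y of cup3 in the frame of drawer_floor between -0.115 and 0.115 m and z of cup3 in the frame of drawer_floor between -0.008 and 0.008 m and x of cup4 in the frame of drawer_floor between -0.09 and 0.105 m and y of cup4 in the frame of drawer_floor between -0.115 and 0.115 m and z of cup4 in the frame of drawer_floor between -0.008 and 0.008 m and linear speed of each of jar, cup1, cup2, cup3, cup4 below 0.02 m/s); the robot touches nothing.
It fails at once if something that is not part of the blender set is shifted more than 50 mm (distance of any of mug, mill, oil, bowl, spoon, spice, spatula from where it was at the start of the episode above 0.05 m).
Of cup1, cup2, cup3, cup4 only 2 to 4 are there at a start; the rules pass over those that are not, and their reading is None.
At some moment in a run one of cup1, cup2, cup3, cup4, jar may be knocked a few centimetres aside while the robot is not near it.
It also fails if it takes over 210 s, if anything falls off the work surface, if the arm or the gripper's body presses on something with over 40 N, if the wrist force passes 120 N, or if a joint passes its speed limit or range.

## Working session

There is one attempt and no reset: what is moved stays moved. The work goes in short steps, Python scripts to look and compute and a tool call to move; the robot and the scene stay as the last step left them, time stands still between calls to the robot, and variables do not carry over. Pictures are saved under pics/ and viewed, at most 14 in all, crops included, and the job is handed in when it is done.

Besides the shell and the picture viewer there is one more tool, called after "Request:" as a command line: name --argument value ..., lists and objects as JSON in quotes. step_arm: Moves the arm, as the interface text tells. Its arguments: {"type":"object","properties":{"rows":{"type":"array"},"hand":{"type":"number"},"newtons":{"type":"number"}},"required":["rows"]}

```bash
mkdir -p pics; cat > h.py <<'E'
import numpy as np, cv2
from scipy.spatial.transform import Rotation as R
from cell import env
def snap(name,fn=None):
    c=env.camera(name)
    if fn: cv2.imwrite('pics/'+fn,cv2.cvtColor(c['img'],cv2.COLOR_RGB2BGR))
    return c
def camR(c):
    o=np.array(c['orientation'],float)
    return o if o.shape==(3,3) else R.from_euler('xyz',o,degrees=True).as_matrix()
def ray(c,u,v):
    K=np.array(c['mtx']);k=c['k1']
    d=np.array([(u-K[0,2])/K[0,0],(v-K[1,2])/K[1,1]]);s=d.copy()
    for _ in range(20): s=d/(1+k*(s@s))
    return camR(c)@np.array([s[0],-s[1],-1.])
def onz(c,u,v,z):
    d=ray(c,u,v);o=np.array(c['origin']);return o+d*(z-o[2])/d[2]
def proj(c,p):
    K=np.array(c['mtx']);q=camR(c).T@(np.array(p)-np.array(c['origin']))
    s=np.array([q[0],-q[1]])/-q[2];s=s*(1+c['k1']*(s@s));return K[0,0]*s[0]+K[0,2],K[1,1]*s[1]+K[1,2]
E
python3 - <<'E'
from h import *
for n in ('top','scene','wrist'):
    c=snap(n,n+'1.png');print(n,c['origin'],c['orientation'],np.array(c['mtx']).tolist(),c['k1'])
print(env.get_obs(),env.finger_overhang)
E
```

```text
top [ 0.24671243 -0.04755546  1.32883958] [ 11.76198511  -0.16509036 -84.16627844] [[447.31472889984053, 0.0, 322.6974001967196], [0.0, 447.31472889984053, 194.75588354372815], [0.0, 0.0, 1.0]] -0.10623066844700714
scene [1.21114257 0.20435721 0.95730704] [ 42.05450663   1.10328127 109.14002123] [[390.6948211090846, 0.0, 318.9653390049729], [0.0, 390.6948211090846, 195.04237729801596], [0.0, 0.0, 1.0]] -0.03343810327759051
wrist [ 0.21451928 -0.56485665  0.38422201] [-14.04055938   0.11381888 -75.41618737] [[302.53698727790663, 0.0, 319.2133703006998], [0.0, 302.53698727790663, 196.5402709137588], [0.0, 0.0, 1.0]] -0.016596822804985874
{'t': 0.15, 'joint_pos': array([-7.87064765e+01,  5.25161593e+00,  7.05656296e+01, -1.71237322e-03,
        1.04267804e+02, -3.24932159e+00]), 'qvel': array([-0.05656327, -0.00869872, -0.27636071, -0.10674861, -0.03660326,
       -0.05619376]), 'tau': array([ 1.80341733e-03, -4.47045743e+01, -4.06906521e+01,  6.99304836e-02,
        2.74763536e-02, -9.66146672e-05]), 'position': array([ 0.15065674, -0.58081657,  0.40378694]), 'ee_rot': array([-1.79914993e+02, -3.16319958e-03,  1.45424219e+01]), 'force': array([-0.06577607,  0.34979227,  0.29612639]), 'ft_torque': array([ 0.02720791, -0.01238611, -0.00283487]), 'grip_force': 0.0, 'opening': 1.001118249894231} 0.182
```

View pics/top1.png

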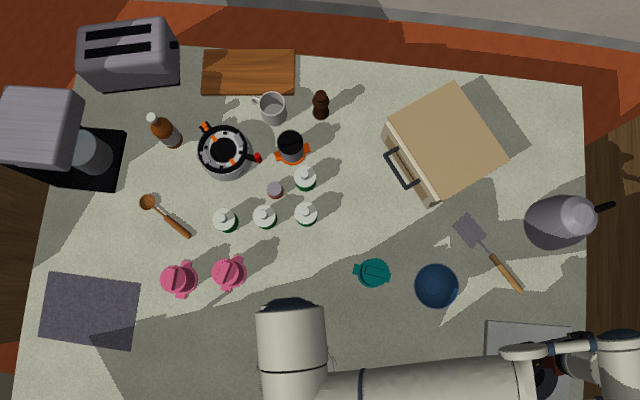

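View pics/scene1.png

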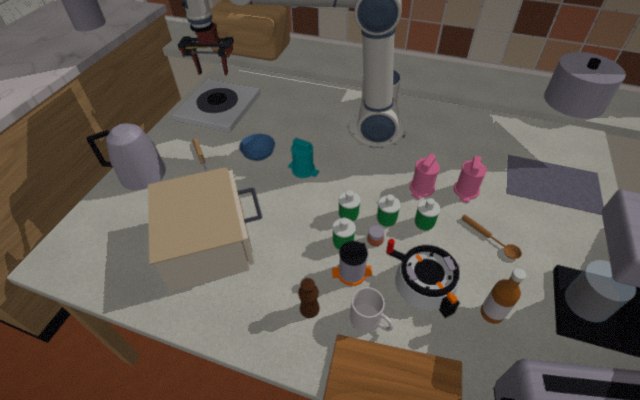

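The top view shows four green cups near (225,220), (264,216), (305,213) and (305,179). The jar is at (291,147), the blender at (223,150) with its red post at (258,157), and the drawer box sits right with its handle at (398,168).

```bash
python3 - <<'E'
import cv2
a=cv2.imread('pics/top1.png');cv2.imwrite('pics/c1.png',cv2.resize(a[85:245,180:340],(800,800),interpolation=cv2.INTER_CUBIC)[:600*800//800*1])
cv2.imwrite('pics/c1.png',cv2.resize(a[110:240,180:340],(738,600),interpolation=cv2.INTER_CUBIC))
cv2.imwrite('pics/c2.png',cv2.resize(a[75:215,370:520],(600,560),interpolation=cv2.INTER_CUBIC))
E
```

```text
(no output)
```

View pics/c1.png

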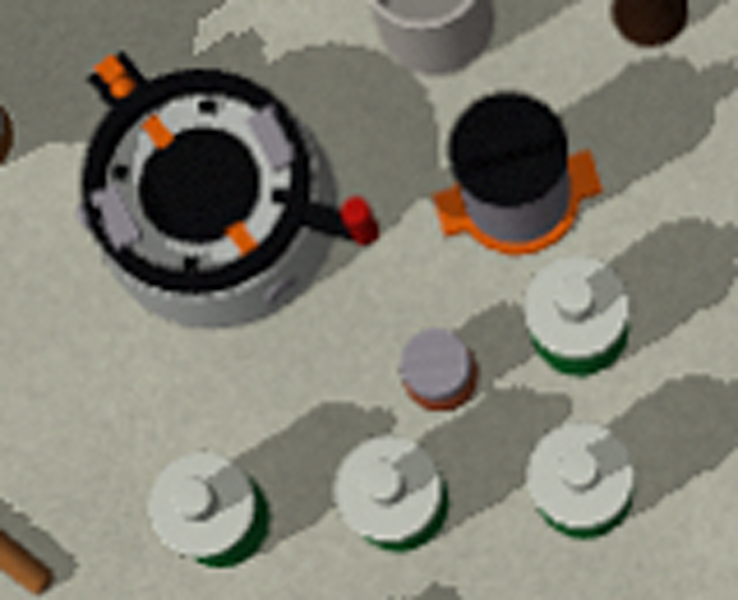

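View pics/c2.png

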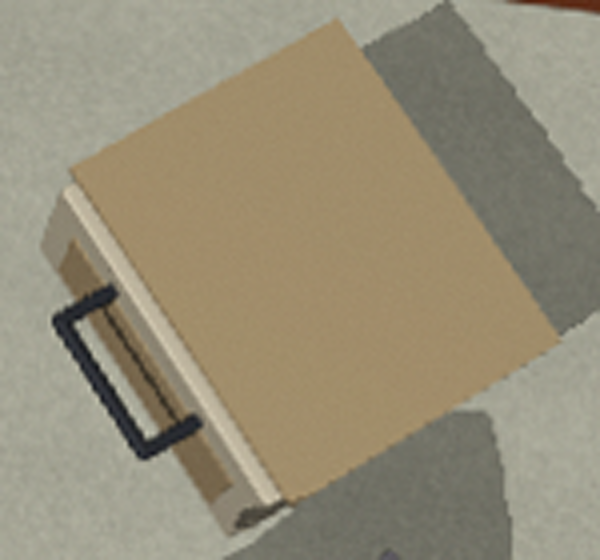

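The crops show the dish marks at (158,132) and (242,239), the post top at (355,215), the jar lid at (508,150) with lugs at (450,210) and (588,172), and the knobs at (197,494), (388,480), (578,466) and (575,293). The handle bar runs from (62,320) to (145,453) in the second crop.

```bash
python3 - <<'E'
from h import *
c=snap('top');s=4.6125
P=lambda x,y,z:onz(c,180+x/s-.5+.5/s,110+y/s-.5,z)[:2]
m1,m2=P(158,132,.06),P(242,239,.06);d=(m1+m2)/2
print('dish',d,'black',P(199,186,.06),'ang',np.degrees(np.arctan2(*(m1-m2)[::-1])))
p=P(355,213,.118);print('post',p,np.linalg.norm(p-d),np.degrees(np.arctan2(*(p-d)[::-1])))
a,b=P(449,211,.008),P(588,174,.008);print('jar lugs',a,b,(a+b)/2,np.degrees(np.arctan2(*(b-a)[::-1])),'lid',P(508,150,.101))
for k,l in zip([(197,494),(388,480),(578,466),(575,293)],[(203,505),(389,488),(580,478),(577,305)]): print('cup',P(*k,.104),P(*l,.076))
print('spice',P(437,363,.045))
Q=lambda x,y,z:onz(c,370+x/4-.4,75+y/4-.4,z)[:2]
h1,h2=Q(62,320,.126),Q(145,453,.126);print('handle',h1,h2,(h1+h2)/2,np.degrees(np.arctan2(*(h2-h1)[::-1])),np.linalg.norm(h1-h2))
B=[Q(*q,.15) for q in((72,172),(338,18),(558,340),(290,503))];print('box',B,np.mean(B,0))
for i in range(4):
  e=B[(i+1)%4]-B[i];print(np.degrees(np.arctan2(e[1],e[0])),np.linalg.norm(e))
E
```

```text
dish [0.61605635 0.2851958 ] black [0.61541088 0.28552224] ang 44.71790318287855
post [0.59092709 0.17181502] 0.11613217032877611 -102.49679369215337
jar lugs [0.62987669 0.12929578] [0.66493618 0.0398065 ] [0.64740643 0.08455114] -68.60609236264109 lid [0.64602721 0.08508054]
cup [0.41046313 0.24639539] [0.40780393 0.24840618]
cup [0.43096052 0.13234721] [0.43028817 0.13521135]
cup [0.45122532 0.01941824] [0.44858432 0.01890626]
cup [0.55787915 0.03304497] [0.55741235 0.03278576]
spice [0.51808626 0.1194993 ]
handle [ 0.62874593 -0.18818485] [ 0.53916954 -0.25247607] [ 0.58395774 -0.22033046] -144.33204924807936 0.11026010400354017
box [array([ 0.73014366, -0.18485984]), array([ 0.87093241, -0.37015217]), array([ 0.64445217, -0.53436362]), array([ 0.50890728, -0.34918883])] [ 0.68860888 -0.35964111]
-52.77171806353518 0.23271166367944388
-144.05568506511582 0.2797475683397931
126.20351259226287 0.2294822903474023
36.60406529993254 0.27558947466472045
```

```bash
cat >> h.py <<'E'
def go(x,y,zg,yaw=None,p=None,yaw0=None):
    "shift (cm) and z turn to bring grasp point to x,y,zg; p/yaw0 override the present TCP"
    o=env.get_obs();p=np.array(o['position'] if p is None else p);w=o['ee_rot'][2] if yaw0 is None else yaw0
    M=R.from_euler('xyz',[180,0,w],degrees=True).as_matrix()
    l=M.T@(np.array([x,y,zg+.163])-p)*100
    t=0 if yaw is None else -((yaw-w+180)%360-180)
    print('lin',np.round(l,2),'turnz',round(t,1))
E
python3 - <<'E'
from h import *
go(.647,.085,.26,111.4)
c=snap('top')
for n,u,v,z in (('turq',373,272,.1),('mill',321,100,.1),('oil',160,125,.1),('mug',272,108,.09),('bowl',436,286,.05)): print(n,onz(c,u,v,z)[:2])
E
```

```text
lin [ 64.76 -51.99  -1.91] turnz -96.9
turq [ 0.30199428 -0.18307894]
mill [0.78518683 0.00893588]
oil [0.66162254 0.47365298]
mug [0.7495984  0.15126988]
bowl [ 0.28200595 -0.37049084]
```

Request:
step_arm --rows '[{"linear": [5, -4, -0.3], "turn": [0, 0, 0]}, {"linear": [10, -8, -0.6], "turn": [0, 0, 0]}, {"linear": [15, -12, -1], "turn": [0, 0, 0]}, {"linear": [20, -16, -1], "turn": [0, 0, 0]}, {"linear": [25, -20, -1], "turn": [0, 0, 0]}, {"linear": [30, -24, -1], "turn": [0, 0, 0]}, {"linear": [34, -27.5, -1], "turn": [0, 0, 0]}, {"linear": [38, -31, -1], "turn": [0, 0, 0]}]' --hand 100

```text
t: 1.25
position: [0.4415, -0.1832, 0.4147]
ee_rot: [180.0, -0.0, 14.6]
force: [0.0, -0.8, -0.4]
opening: 1.001
grip_force: 0.0
```

Request:
step_arm --rows '[{"linear": [4, -3, -0.3], "turn": [0, 0, -10]}, {"linear": [8, -6, -0.6], "turn": [0, 0, -20]}, {"linear": [12, -9, -1], "turn": [0, 0, -30]}, {"linear": [16, -12, -1], "turn": [0, 0, -40]}, {"linear": [19, -15, -1], "turn": [0, 0, -50]}, {"linear": [22, -17.5, -1], "turn": [0, 0, -60]}, {"linear": [25, -19.5, -1], "turn": [0, 0, -70]}, {"linear": [26.8, -21, -1], "turn": [0, 0, -80]}]'

```text
t: 2.25
position: [0.6482, 0.0867, 0.4238]
ee_rot: [-179.9, -0.0, 94.9]
force: [-0.4, 0.7, -0.4]
opening: 1.0
grip_force: 0.0
```

Request:
step_arm --rows '[{"linear": [0, 0, 0], "turn": [0, 0, -10]}, {"linear": [0, 0, 0], "turn": [0, 0, -17]}, {"linear": [0, 0, 0], "turn": [0, 0, -17]}, {"linear": [0, 0, 0], "turn": [0, 0, -17]}, {"linear": [0, 0, 0], "turn": [0, 0, -17]}, {"linear": [0, 0, 0], "turn": [0, 0, -17]}, {"linear": [0, 0, 0], "turn": [0, 0, -17]}, {"linear": [0, 0, 0], "turn": [0, 0, -17]}]'

```text
t: 3.25
position: [0.6473, 0.0852, 0.4247]
ee_rot: [180.0, -0.0, 111.5]
force: [-0.4, -0.6, 0.3]
opening: 1.0
grip_force: 0.0
```

```bash
python3 - <<'E'
from h import *
o=env.get_obs();print(o['position'],o['ee_rot'])
c=snap('wrist','w2.png');print(c['origin'],c['orientation'])
for p in ((.646,.085,.128),(.616,.285,.06)): print(proj(c,p))
E
```

```text
[0.64732011 0.0852238  0.42466734] [ 1.79996250e+02 -2.25489074e-03  1.11528107e+02]
[0.62290431 0.14608612 0.40524256] [-14.08906952  -0.05424243  21.57237923]
(np.float64(317.89139998158237), np.float64(192.12735266509102))
(np.float64(363.1225332981922), np.float64(-13.27170372165105))
```

View pics/w2.png

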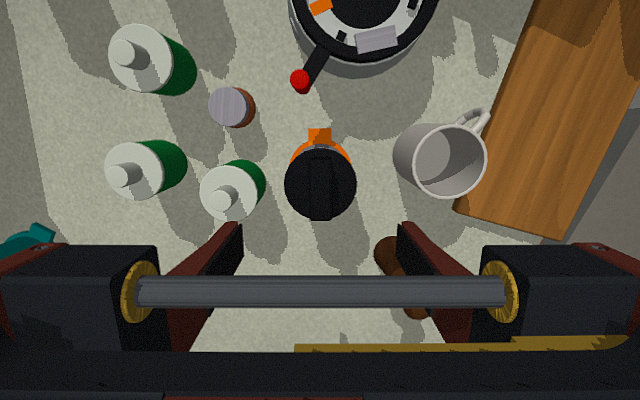

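The wrist view shows the jar's bar centred near (321,188), upright in the image, with its lug at (319,135). The red post is at (300,79).

```bash
python3 - <<'E'
from h import *
c=snap('wrist');print('bar',onz(c,321,188.5,.128))
im=c['img'].astype(int);r,g,b=im[...,0],im[...,1],im[...,2]
m=(r>150)&(g<60)&(b<60);m[240:]=0;v,u=np.nonzero(m);print(len(u),u.mean(),v.min(),v.max(),onz(c,u.mean(),v.min()+9,.118))
j=im[140:225,280:365].sum(2);print(j[::8,::6])
p=onz(c,321,188.5,.128);go(p[0],p[1],.124,111.4)
E
```

```text
bar [0.64743089 0.08933497 0.128     ]
273 299.1941391941392 70 87 [0.59318244 0.17332053 0.118     ]
[[487 481 487 473 517 326 229 228 221 368 353 471 466 468 477]
 [465 486 485 296 313 357 186 111 348 290 297 464 478 451 457]
 [482 466 311  48  83  53  62  83  67  71  32 313 444 453 464]
 [488 485  64  44  63  62  68  78  55  63  57  61 451 471 450]
 [481   1  42  68  55  65  48  82  52  53  79  82  54 476 467]
 [475  68  47  67  50  57  62  60  72   0  61  68  57 491 485]
 [478  15  54  50  83  68  71  45  76  50  53  55  67 464 463]
 [482 234  65  74  56  30  32  60  75  35  70  70  55 473 452]
 [484 477  20  64  69  54  58  73  77  63  56  45 385 498 466]
 [513 482 464 229  57   9  74  51  61  17  48 353 327 341 468]
 [334 484 481 504 463 308   0  11  19 344 352 350 333 337 478]]
lin [ 0.38  0.16 13.76] turnz 0.1
```

Request:
step_arm --rows '[{"linear": [0.15, 0.1, 3], "turn": [0, 0, 0]}, {"linear": [0.15, 0.1, 6], "turn": [0, 0, 0]}, {"linear": [0.15, 0.1, 9], "turn": [0, 0, 0]}, {"linear": [0.15, 0.1, 11], "turn": [0, 0, 0]}, {"linear": [0.15, 0.1, 12.5], "turn": [0, 0, 0]}, {"linear": [0.15, 0.1, 13.3], "turn": [0, 0, 0]}, {"linear": [0.15, 0.1, 13.7], "turn": [0, 0, 0]}, {"linear": [0.15, 0.1, 13.7], "turn": [0, 0, 0]}]'

```text
t: 4.35
position: [0.6478, 0.087, 0.2882]
ee_rot: [180.0, 0.0, 111.5]
force: [0.6, -0.0, 0.0]
opening: 0.997
grip_force: 0.0
```

Request:
step_arm --rows '[{"linear": [0, 0, 0], "turn": [0, 0, 0]}, {"linear": [0, 0, 0], "turn": [0, 0, 0]}, {"linear": [0, 0, 0], "turn": [0, 0, 0]}, {"linear": [0, 0, 0], "turn": [0, 0, 0]}, {"linear": [0, 0, 0], "turn": [0, 0, 0]}, {"linear": [0, 0, 0], "turn": [0, 0, 0]}, {"linear": [0, 0, 0], "turn": [0, 0, 0]}, {"linear": [0, 0, 0], "turn": [0, 0, 0]}]' --hand 0 --newtons 40

```text
t: 5.35
position: [0.6477, 0.087, 0.2876]
ee_rot: [-180.0, -0.0, 111.5]
force: [0.2, 0.9, 0.5]
opening: 0.248
grip_force: 40.0
```

Request:
step_arm --rows '[{"linear": [0, 0, -1], "turn": [0, 0, 0]}, {"linear": [0, 0, -3], "turn": [0, 0, 0]}, {"linear": [0, 0, -5], "turn": [0, 0, 0]}, {"linear": [0, 0, -8], "turn": [0, 0, 0]}, {"linear": [0, 0, -11], "turn": [0, 0, 0]}, {"linear": [0, 0, -14], "turn": [0, 0, 0]}, {"linear": [0, 0, -15], "turn": [0, 0, 0]}, {"linear": [0, 0, -15], "turn": [0, 0, 0]}]'

```text
t: 6.35
position: [0.6477, 0.087, 0.4388]
ee_rot: [179.9, 0.0, 111.5]
force: [0.4, 0.1, -6.5]
opening: 0.254
grip_force: 40.0
```

```bash
python3 - <<'E'
from h import *
c=snap('wrist','w3.png')
im=c['img'].astype(int);r,g,b=im[...,0],im[...,1],im[...,2]
m=(r>180)&(g>70)&(g<150)&(b<60);m[240:]=0
n,l,s,ce=cv2.connectedComponentsWithStats(m.astype(np.uint8))
for i in range(1,n):
  if s[i,4]>15: print(s[i],ce[i],onz(c,*ce[i],.06))
go(.616,.285,.276,44.7)
E
```

```text
[308   2  23  20 240] [319.23333333  11.45      ] [0.58258335 0.25357734 0.06      ]
[ 273  134   93   57 1384] [319.10982659 154.73554913] [0.63860126 0.11158485 0.06      ]
lin [19.58  4.31 -0.19] turnz 66.8
```

View pics/w3.png

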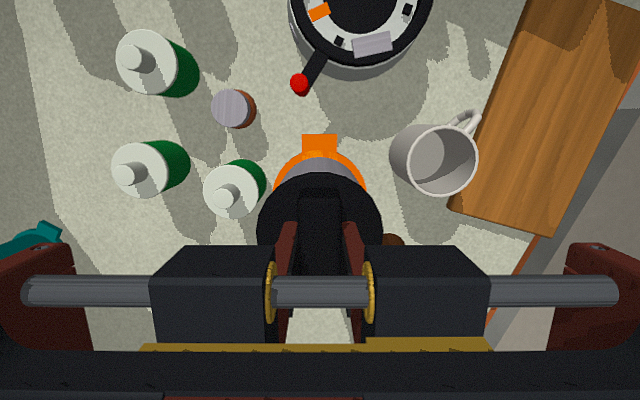

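The jar hangs in the gripper, its front lug end at (319,134), and one dish mark shows at (319,11).

Request:
step_arm --rows '[{"linear": [2, 0.4, 0], "turn": [0, 0, 8]}, {"linear": [5, 1, 0], "turn": [0, 0, 17]}, {"linear": [8, 2, 0], "turn": [0, 0, 26]}, {"linear": [11, 2.5, 0], "turn": [0, 0, 35]}, {"linear": [14, 3, 0], "turn": [0, 0, 44]}, {"linear": [17, 3.7, 0], "turn": [0, 0, 53]}, {"linear": [19, 4.3, 0], "turn": [0, 0, 61]}, {"linear": [19.6, 4.3, 0], "turn": [0, 0, 66.8]}]'

```text
t: 7.4
position: [0.6156, 0.2868, 0.4348]
ee_rot: [-179.9, 0.2, 44.6]
force: [-0.3, -0.4, -5.3]
opening: 0.254
grip_force: 40.0
```

```bash
python3 - <<'E'
from h import *
o=env.get_obs();p=o['position'];print(p,o['ee_rot'])
c=snap('wrist','w4.png')
e=onz(c,319.1,134,p[2]-.163-.124+.008)[:2]-p[:2];print('lug end from tcp',np.linalg.norm(e),np.degrees(np.arctan2(*e[::-1])))
print([proj(c,q) for q in ((.616,.285,.06),(.649,.317,.06))])
im=c['img'].astype(int);r,g,b=im[...,0],im[...,1],im[...,2]
m=(r>170)&(g>60)&(g<150)&(b<70);m[240:]=0
n,l,s,ce=cv2.connectedComponentsWithStats(m.astype(np.uint8))
for i in range(1,n):
  if s[i,4]>15: print(s[i],ce[i],onz(c,*ce[i],.06))
E
```

```text
[0.6155692  0.28679651 0.43479127] [-179.89328712    0.20412958   44.6377975 ]
lug end from tcp 0.05388800458967245 44.8423588540769
[(np.float64(320.7239057098027), np.float64(177.23158400673034)), (np.float64(321.16064911651046), np.float64(138.04832788525482))]
[475  71  66  65 270] [509.52592593 105.41111111] [0.82517907 0.19126108 0.06      ]
[313  85  14  26 305] [319.48852459  96.48852459] [0.68021444 0.35059595 0.06      ]
[ 273  127   94   64 1427] [318.21093203 153.54660126] [0.6339078 0.3068881 0.06     ]
```

View pics/w4.png

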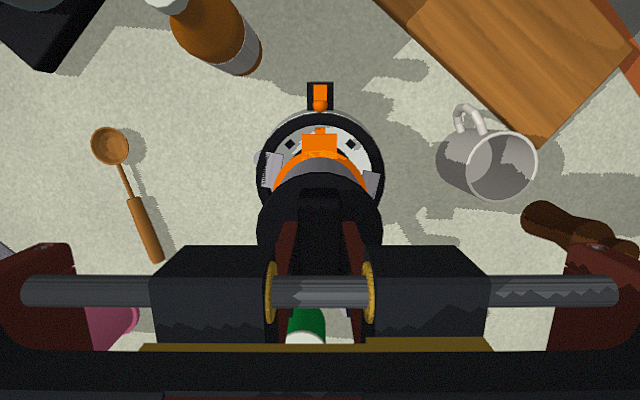

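The jar is over the blender, with the latch at (319,96) and the ring's far edge near row 112, so it is centred sideways.

```bash
python3 - <<'E'
from h import *
c=snap('wrist');u=np.array([.711,.703])
im=c['img'].astype(int);print(im[104:136,326].sum(1),im[170,250:275].sum(1),im[170,370:395].sum(1))
for v in (110,111,112,113): print(v,onz(c,320,v,.078)[:2]-.074*u)
go(.616,.2855,.136,44.7)
E
```

```text
[209 209 201 175 140  50 235 338 618 221  59  76 111  77  92  56  68  88
  55  88  30 346 453 580 618 618 603 610 636 537 330 346] [533 522 538 563 583 557 292  25  70  81  72  61  38 251 520 471 481 488
 487 503 475 474 481 486 492] [685 598   0  21  52  63  72  58  49  49  71  59  54  17 122 308 429 413
 418 405 408 406 397 400 408]
110 [0.6172424  0.28751332]
111 [0.61650353 0.28678684]
112 [0.61576356 0.28605928]
113 [0.61502249 0.28533065]
lin [-1.000e-02  7.000e-02  1.362e+01] turnz 0.1
```

Request:
step_arm --rows '[{"linear": [0.05, 0.05, 2], "turn": [0, 0, 0]}, {"linear": [0.05, 0.05, 4], "turn": [0, 0, 0]}, {"linear": [0.05, 0.05, 5], "turn": [0, 0, 0]}, {"linear": [0.05, 0.05, 6], "turn": [0, 0, 0]}, {"linear": [0.05, 0.05, 7], "turn": [0, 0, 0]}, {"linear": [0.05, 0.05, 7.7], "turn": [0, 0, 0]}, {"linear": [0.05, 0.05, 8.2], "turn": [0, 0, 0]}, {"linear": [0.05, 0.05, 8.4], "turn": [0, 0, 0]}]'

```text
t: 8.5
position: [0.6164, 0.2851, 0.3534]
ee_rot: [-180.0, 0.0, 44.7]
force: [0.1, 0.1, -5.0]
opening: 0.249
grip_force: 40.0
```

Request:
step_arm --rows '[{"linear": [0, 0, 0], "turn": [0, 0, 0]}, {"linear": [0, 0, 0], "turn": [0, 0, 0]}, {"linear": [0, 0, 0.1], "turn": [0, 0, 0]}, {"linear": [0, 0, 0.1], "turn": [0, 0, 0]}, {"linear": [0, 0, 0.2], "turn": [0, 0, 0]}, {"linear": [0, 0, 0.2], "turn": [0, 0, 0]}, {"linear": [0, 0, 0.2], "turn": [0, 0, 0]}, {"linear": [0, 0, 0.2], "turn": [0, 0, 0]}]'

```text
t: 9.5
position: [0.6164, 0.2851, 0.3517]
ee_rot: [-180.0, -0.0, 44.7]
force: [0.5, 0.6, -5.1]
opening: 0.248
grip_force: 40.0
```

Request:
step_arm --rows '[{"linear": [0, 0, 0.1], "turn": [0, 0, 0]}, {"linear": [0, 0, 0.2], "turn": [0, 0, 0]}, {"linear": [0, 0, 0.3], "turn": [0, 0, 0]}, {"linear": [0, 0, 0.35], "turn": [0, 0, 0]}, {"linear": [0, 0, 0.4], "turn": [0, 0, 0]}, {"linear": [0, 0, 0.42], "turn": [0, 0, 0]}, {"linear": [0, 0, 0.42], "turn": [0, 0, 0]}, {"linear": [0, 0, 0.42], "turn": [0, 0, 0]}]'

```text
t: 10.5
position: [0.6164, 0.2851, 0.3476]
ee_rot: [180.0, -0.0, 44.7]
force: [-1.0, -1.2, -4.1]
opening: 0.245
grip_force: 40.0
```

Almost touching; release slightly, check, then rise.

Request:
step_arm --rows '[{"linear": [0, 0, 0.1], "turn": [0, 0, 0]}, {"linear": [0, 0, 0.1], "turn": [0, 0, 0]}, {"linear": [0, 0, 0.1], "turn": [0, 0, 0]}, {"linear": [0, 0, 0.1], "turn": [0, 0, 0]}, {"linear": [0, 0, 0.1], "turn": [0, 0, 0]}, {"linear": [0, 0, 0.1], "turn": [0, 0, 0]}, {"linear": [0, 0, 0.1], "turn": [0, 0, 0]}, {"linear": [0, 0, 0.1], "turn": [0, 0, 0]}]'

```text
t: 11.5
position: [0.6163, 0.2851, 0.3476]
ee_rot: [180.0, -0.1, 44.7]
force: [-3.6, -0.9, 5.9]
opening: 0.244
grip_force: 40.0
```

Request:
step_arm --rows '[{"linear": [0, 0, 0], "turn": [0, 0, 0]}, {"linear": [0, 0, 0], "turn": [0, 0, 0]}, {"linear": [0, 0, 0], "turn": [0, 0, 0]}, {"linear": [0, 0, 0], "turn": [0, 0, 0]}, {"linear": [0, 0, -3], "turn": [0, 0, 0]}, {"linear": [0, 0, -7], "turn": [0, 0, 0]}, {"linear": [0, 0, -8], "turn": [0, 0, 0]}, {"linear": [0, 0, -8], "turn": [0, 0, 0]}]' --hand 70

```text
t: 12.5
position: [0.6165, 0.2851, 0.4265]
ee_rot: [180.0, -0.1, 44.7]
force: [0.2, 0.5, -0.1]
opening: 0.701
grip_force: 0.0
```

```bash
python3 - <<'E'
from h import *
c=snap('top')
a=cv2.cvtColor(c['img'],cv2.COLOR_RGB2BGR)
cv2.imwrite('pics/c5.png',cv2.resize(a[70:240,160:340],(720,600),interpolation=cv2.INTER_CUBIC))
p=np.array([.592,.1727]);d=np.array([.616,.2853]);print(np.linalg.norm(p-d),np.degrees(np.arctan2(*(p-d)[::-1])))
go(p[0],p[1],.20,39)
o=env.get_obs();print(o['position'])
E
```

```text
0.11512931859435285 -102.03219194589583
lin [-9.66  6.25  6.2 ] turnz 5.7
[0.61661484 0.28514695 0.42499593]
```

View pics/c5.png

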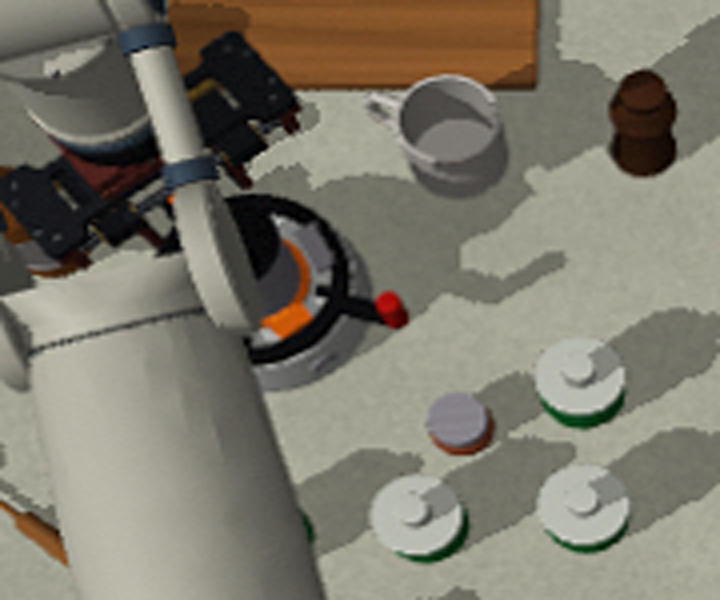

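The jar stands on the base with its lug on the mark, and the ring is still open with its post at about (392,308). Next I grip the post.

Request:
step_arm --rows '[{"linear": [-3.2, 2.1, 0], "turn": [0, 0, -8]}, {"linear": [-6.5, 4.2, 0], "turn": [0, 0, -17]}, {"linear": [-9.7, 6.25, 0], "turn": [0, 0, -26]}, {"linear": [-9.7, 6.25, 1], "turn": [0, 0, -33.3]}, {"linear": [-9.7, 6.25, 3], "turn": [0, 0, -33.3]}, {"linear": [-9.7, 6.25, 5], "turn": [0, 0, -33.3]}, {"linear": [-9.7, 6.25, 6.2], "turn": [0, 0, -33.3]}, {"linear": [-9.7, 6.25, 6.2], "turn": [0, 0, -33.3]}]' --hand 60

```text
t: 13.55
position: [0.5914, 0.1724, 0.362]
ee_rot: [-179.8, 0.1, 78.0]
force: [-0.3, -0.0, 0.1]
opening: 0.6
grip_force: 0.0
```

```bash
python3 - <<'E'
from h import *
c=snap('wrist')
o=env.get_obs();print(o['position'],o['ee_rot'])
im=c['img'].astype(int);r,g,b=im[...,0],im[...,1],im[...,2]
m=(r>130)&(g<60)&(b<60);m[250:]=0
n,l,s,ce=cv2.connectedComponentsWithStats(m.astype(np.uint8))
for i in range(1,n):
  if s[i,4]>40: print(s[i],ce[i],onz(c,*ce[i],.118),onz(c,*ce[i],.11))
go(.592,.1727,.10,78)
E
```

```text
[0.59147756 0.17246153 0.36351355] [-1.79911776e+02  4.22814146e-02  7.80466408e+01]
[312 185  21  32 464] [320.76293103 202.25215517] [0.59275445 0.17649599 0.118     ] [0.59232326 0.17435951 0.11      ]
lin [ 0.03  0.05 10.05] turnz 0.0
```

Request:
step_arm --rows '[{"linear": [0.1, 0.05, 2], "turn": [0, 0, 0]}, {"linear": [0.1, 0.05, 4], "turn": [0, 0, 0]}, {"linear": [0.1, 0.05, 6], "turn": [0, 0, 0]}, {"linear": [0.1, 0.05, 7.5], "turn": [0, 0, 0]}, {"linear": [0.1, 0.05, 8.7], "turn": [0, 0, 0]}, {"linear": [0.1, 0.05, 9.5], "turn": [0, 0, 0]}, {"linear": [0.1, 0.05, 9.9], "turn": [0, 0, 0]}, {"linear": [0.1, 0.05, 9.9], "turn": [0, 0, 0]}]'

```text
t: 14.6
position: [0.5923, 0.1733, 0.2656]
ee_rot: [180.0, -0.0, 78.0]
force: [-0.3, -0.2, -0.0]
opening: 0.599
grip_force: 0.0
```

Request:
step_arm --rows '[{"linear": [0, 0, 0], "turn": [0, 0, 0]}, {"linear": [0, 0, 0], "turn": [0, 0, 0]}, {"linear": [0, 0, 0], "turn": [0, 0, 0]}, {"linear": [0, 0, 0], "turn": [0, 0, 0]}, {"linear": [0, 0, 0], "turn": [0, 0, 0]}, {"linear": [0, 0, 0], "turn": [0, 0, 0]}, {"linear": [0, 0, 0], "turn": [0, 0, 0]}, {"linear": [0, 0, 0], "turn": [0, 0, 0]}]' --hand 0 --newtons 25

```text
t: 15.6
position: [0.5923, 0.1733, 0.2656]
ee_rot: [180.0, -0.0, 78.0]
force: [0.2, 0.4, 1.2]
opening: 0.201
grip_force: 25.0
```

Request:
step_arm --rows '[{"linear": [0.06, -1.2, 0], "turn": [0, 0, 6]}, {"linear": [0.25, -2.4, 0], "turn": [0, 0, 12]}, {"linear": [0.56, -3.55, 0], "turn": [0, 0, 18]}, {"linear": [1, -4.68, 0], "turn": [0, 0, 24]}, {"linear": [1.54, -5.75, 0], "turn": [0, 0, 30]}, {"linear": [2.2, -6.76, 0], "turn": [0, 0, 36]}, {"linear": [2.95, -7.7, 0], "turn": [0, 0, 42]}, {"linear": [3.8, -8.55, 0], "turn": [0, 0, 48]}]'

```text
t: 16.6
position: [0.516, 0.2281, 0.2655]
ee_rot: [180.0, 0.1, 29.8]
force: [-0.9, -1.3, 0.3]
opening: 0.2
grip_force: 25.0
```

Request:
step_arm --rows '[{"linear": [0.04, -1, 0], "turn": [0, 0, 5]}, {"linear": [0.18, -2, 0], "turn": [0, 0, 10]}, {"linear": [0.4, -3, 0], "turn": [0, 0, 15]}, {"linear": [0.7, -3.95, 0], "turn": [0, 0, 20]}, {"linear": [1, -4.7, 0], "turn": [0, 0, 24]}, {"linear": [1.25, -5.22, 0], "turn": [0, 0, 27]}, {"linear": [1.54, -5.75, 0], "turn": [0, 0, 30]}, {"linear": [1.54, -5.75, 0], "turn": [0, 0, 30]}]'

```text
t: 17.6
position: [0.5004, 0.2863, 0.2655]
ee_rot: [-179.9, 0.1, 0.1]
force: [-3.9, 2.6, 3.8]
opening: 0.198
grip_force: 25.0
```

```bash
python3 - <<'E'
from h import *
o=env.get_obs();p=o['position'];q=p[:2]-[.616,.2853];print(p,o['ee_rot'],o['force'],np.linalg.norm(q),np.degrees(np.arctan2(*q[::-1])))
E
```

```text
[0.50037618 0.28634148 0.26550655] [-1.79933808e+02  1.08878801e-01  1.08790571e-01] [-3.93795774  2.63405454  3.82121032] 0.11562851267086062 179.48392096034996
```

Request:
step_arm --rows '[{"linear": [0, 0, 0], "turn": [0, 0, 0]}, {"linear": [0, 0, 0], "turn": [0, 0, 0]}, {"linear": [0, 0, 0], "turn": [0, 0, 0]}, {"linear": [0, 0, -2], "turn": [0, 0, 0]}, {"linear": [0, 0, -5], "turn": [0, 0, 0]}, {"linear": [0, 0, -9], "turn": [0, 0, 0]}, {"linear": [0, 0, -13], "turn": [0, 0, 0]}, {"linear": [0, 0, -14], "turn": [0, 0, 0]}]' --hand 60

```text
t: 18.6
position: [0.5009, 0.2856, 0.4104]
ee_rot: [-179.8, -0.4, 0.0]
force: [0.3, 0.1, -0.3]
opening: 0.6
grip_force: 0.0
```

```bash
python3 - <<'E'
from h import *
go(.584,-.22,.22,36.3)
E
```

```text
lin [ 8.27 50.56  2.74] turnz -36.3
```

Request:
step_arm --rows '[{"linear": [1, 6, 0], "turn": [0, 0, -5]}, {"linear": [2, 12, 0], "turn": [0, 0, -10]}, {"linear": [3, 18.2, 0], "turn": [0, 0, -15]}, {"linear": [4, 24.4, 0], "turn": [0, 0, -20]}, {"linear": [5, 30.6, 0], "turn": [0, 0, -25]}, {"linear": [6, 36.8, 0], "turn": [0, 0, -30]}, {"linear": [7.2, 43, 1], "turn": [0, 0, -35]}, {"linear": [8.1, 48, 2], "turn": [0, 0, -36.3]}]' --hand 40

```text
t: 19.6
position: [0.5823, -0.1967, 0.3842]
ee_rot: [-180.0, 0.0, 36.4]
force: [0.9, -0.1, -0.5]
opening: 0.403
grip_force: 0.0
```

```bash
python3 - <<'E'
from h import *
c=snap('top');im=c['img'].astype(int);r,g,b=im[...,0],im[...,1],im[...,2]
def cc(m,a=8):
  n,l,s,ce=cv2.connectedComponentsWithStats(m.astype(np.uint8))
  return [(s[i],ce[i]) for i in range(1,n) if s[i,4]>a]
for s,e in cc((r>120)&(g<50)&(b<50)):
  p=onz(c,*e,.112)[:2];q=p-[.616,.2853];print('red',s,p,np.linalg.norm(q),np.degrees(np.arctan2(*q[::-1])))
c=snap('wrist','w6.png');print(proj(c,(.584,-.22,.126)))
go(.584,-.22,.12,36.3)
E
```

```text
red [210 181   6   6  26] [0.5007827  0.28653059] 0.11522387001743457 179.38807192707574
(np.float64(337.99996706762073), np.float64(213.91796461965458))
lin [-1.08  1.8   9.84] turnz -0.3
```

View pics/w6.png

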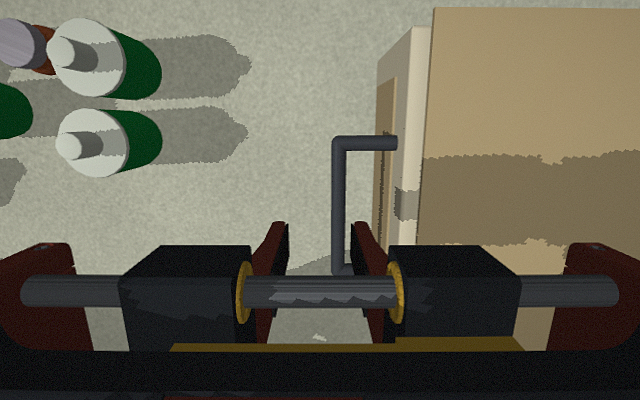

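The ring stays locked, with the post at 179°. The handle bar runs upright in the wrist view at column 338, where I predicted it.

Request:
step_arm --rows '[{"linear": [-0.6, 1, 0], "turn": [0, 0, 0]}, {"linear": [-1, 1.8, 0], "turn": [0, 0, 0]}, {"linear": [-1, 1.8, 2], "turn": [0, 0, 0]}, {"linear": [-1, 1.8, 4.5], "turn": [0, 0, 0]}, {"linear": [-1, 1.8, 7], "turn": [0, 0, 0]}, {"linear": [-1, 1.8, 9], "turn": [0, 0, 0]}, {"linear": [-1, 1.8, 9.8], "turn": [0, 0, 0]}, {"linear": [-1, 1.8, 9.8], "turn": [0, 0, 0]}]'

```text
t: 20.7
position: [0.5849, -0.2144, 0.287]
ee_rot: [-180.0, 0.0, 36.4]
force: [0.1, -0.0, -0.3]
opening: 0.396
grip_force: 0.0
```

Request:
step_arm --rows '[{"linear": [0, 0, 0], "turn": [0, 0, 0]}, {"linear": [0, 0, 0], "turn": [0, 0, 0]}, {"linear": [0, 0, 0], "turn": [0, 0, 0]}, {"linear": [0, 0, 0], "turn": [0, 0, 0]}, {"linear": [0, 0, 0], "turn": [0, 0, 0]}, {"linear": [0, 0, 0], "turn": [0, 0, 0]}, {"linear": [0, 0, 0], "turn": [0, 0, 0]}, {"linear": [0, 0, 0], "turn": [0, 0, 0]}]' --hand 0 --newtons 20

```text
t: 21.7
position: [0.5851, -0.2148, 0.2886]
ee_rot: [179.9, -0.1, 36.3]
force: [1.4, -1.2, 6.0]
opening: 0.13
grip_force: 20.0
```

Request:
step_arm --rows '[{"linear": [0, -1, 0], "turn": [0, 0, 0]}, {"linear": [0, -2.5, 0], "turn": [0, 0, 0]}, {"linear": [0, -4.5, 0], "turn": [0, 0, 0]}, {"linear": [0, -7, 0], "turn": [0, 0, 0]}, {"linear": [0, -9.5, 0], "turn": [0, 0, 0]}, {"linear": [0, -12, 0], "turn": [0, 0, 0]}, {"linear": [0, -14, 0], "turn": [0, 0, 0]}, {"linear": [0, -15.5, 0], "turn": [0, 0, 0]}]'

```text
t: 22.7
position: [0.4927, -0.0895, 0.2885]
ee_rot: [179.9, -0.0, 36.3]
force: [1.5, -1.9, 6.6]
opening: 0.131
grip_force: 20.0
```

Request:
step_arm --rows '[{"linear": [0, -0.7, 0], "turn": [0, 0, 0]}, {"linear": [0, -1.2, 0], "turn": [0, 0, 0]}, {"linear": [0, -1.6, 0], "turn": [0, 0, 0]}, {"linear": [0, -1.8, 0], "turn": [0, 0, 0]}, {"linear": [0, -1.8, 0], "turn": [0, 0, 0]}, {"linear": [0, -1.8, 0], "turn": [0, 0, 0]}, {"linear": [0, -1.8, 0], "turn": [0, 0, 0]}, {"linear": [0, -1.8, 0], "turn": [0, 0, 0]}]'

```text
t: 23.7
position: [0.4824, -0.0754, 0.2886]
ee_rot: [179.9, -0.0, 36.3]
force: [-0.3, -1.6, 7.9]
opening: 0.128
grip_force: 20.0
```

Request:
step_arm --rows '[{"linear": [0, 0, 0], "turn": [0, 0, 0]}, {"linear": [0, 0, 0], "turn": [0, 0, 0]}, {"linear": [0, 0, 0], "turn": [0, 0, 0]}, {"linear": [0, 0, -2], "turn": [0, 0, 0]}, {"linear": [0, 0, -5], "turn": [0, 0, 0]}, {"linear": [0, 0, -9], "turn": [0, 0, 0]}, {"linear": [0, 0, -13], "turn": [0, 0, 0]}, {"linear": [0, 0, -13], "turn": [0, 0, 0]}]' --hand 40

```text
t: 24.7
position: [0.4823, -0.0753, 0.423]
ee_rot: [179.6, -0.3, 36.3]
force: [-0.2, -0.0, -0.3]
opening: 0.398
grip_force: 0.0
```

```bash
cat >> h.py <<'E'
def cups(c,lim=250):
    "lid+knob blobs next to green in a view -> positions"
    im=c['img'].astype(int);r,g,b=im[...,0],im[...,1],im[...,2]
    m=((g>60)&(g>1.7*r)&(g>1.3*b)).astype(np.uint8);n,l,s,ce=cv2.connectedComponentsWithStats(m)
    return [(s[i].tolist(),ce[i].round(1),onz(c,*ce[i],.04)[:2].round(3)) for i in range(1,n) if s[i,4]>15]
E
python3 - <<'E'
from h import *
c=snap('top','t7.png')
for k in cups(c): print(k)
go(.557,.033,.20,126.4)
a=cv2.imread('pics/t7.png');cv2.imwrite('pics/c7.png',cv2.resize(a[100:250,200:440],(800,500),interpolation=cv2.INTER_CUBIC))
E
```

```text
([296, 184, 7, 7, 16], array([299.2, 187.2]), array([0.529, 0.047]))
lin [12.43 -4.3   5.73] turnz -90.1
```

View pics/c7.png

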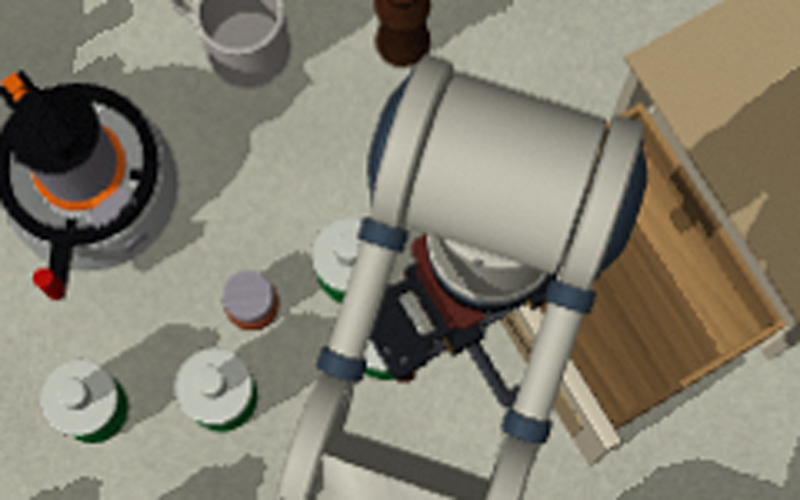

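The drawer is open and the ring is locked over the lugs. Cups 1 and 2 haven't moved, and cup 4's knob is at crop (350,248), the same place as before.

Request:
step_arm --rows '[{"linear": [3, -1, 0], "turn": [0, 0, -10.5]}, {"linear": [6, -2, 0], "turn": [0, 0, -21]}, {"linear": [9, -3, 1], "turn": [0, 0, -31.5]}, {"linear": [12.4, -4.3, 2], "turn": [0, 0, -42]}, {"linear": [12.4, -4.3, 3], "turn": [0, 0, -52.5]}, {"linear": [12.4, -4.3, 4], "turn": [0, 0, -63]}, {"linear": [12.4, -4.3, 5], "turn": [0, 0, -73.5]}, {"linear": [12.4, -4.3, 5.7], "turn": [0, 0, -84]}]' --hand 60

```text
t: 25.75
position: [0.5566, 0.0329, 0.3585]
ee_rot: [-179.8, -0.1, 120.7]
force: [0.4, -0.6, -0.8]
opening: 0.602
grip_force: 0.0
```

```bash
cat >> h.py <<'E'
def knob(c,x,y):
    "refine knob centre near x,y from wrist view: white lid ellipse (z .076)"
    u,v=proj(c,(x,y,.076));im=c['img'].astype(int)
    m=((im.min(2)>95)&(im.max(2)-im.min(2)<25)).astype(np.uint8)
    return u,v,m
E
python3 - <<'E'
from h import *
o=env.get_obs();print(o['position'],o['ee_rot'])
c=snap('wrist','w8.png');print(c['origin'],proj(c,(.557,.033,.104)),proj(c,(.557,.033,.076)))
go(.557,.033,.099,126.4)
E
```

```text
[0.55661315 0.03286382 0.35845749] [-1.79847869e+02 -9.55062599e-02  1.20695652e+02]
[0.52266256 0.08906788 0.33914135] (np.float64(320.78511629159993), np.float64(205.07301583798431)) (np.float64(320.6822858097787), np.float64(196.66024095919894))
lin [-0.01  0.05  9.55] turnz -5.3
```

View pics/w8.png

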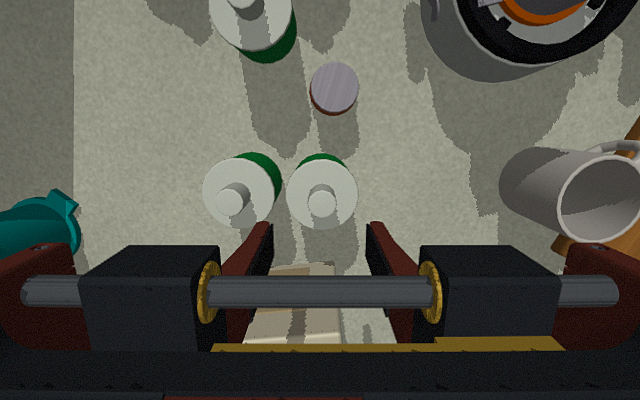

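Cup 4's knob is at (322,201), about 4 px from the prediction. Cup 3 has been knocked and now stands next to it, with its knob at (233,201).

```bash
python3 - <<'E'
from h import *
c=snap('wrist');print('cup4',onz(c,322,201,.104),onz(c,322,190,.076),'cup3',onz(c,233,201,.104),onz(c,238,190,.076))
p=onz(c,322,202,.104);go(p[0],p[1],.1,126.4)
E
```

```text
cup4 [0.55553475 0.03659706 0.104     ] [0.55427585 0.03899545 0.076     ] cup3 [ 4.94446899e-01 -4.03488439e-04  1.04000000e-01] [4.90311219e-01 2.76645953e-04 7.60000000e-02]
lin [0.3  0.1  9.51] turnz -6.0
```

Request:
step_arm --rows '[{"linear": [0.3, 0.1, 0], "turn": [0, 0, -5.7]}, {"linear": [0.3, 0.1, 2], "turn": [0, 0, -5.7]}, {"linear": [0.3, 0.1, 4], "turn": [0, 0, -5.7]}, {"linear": [0.3, 0.1, 6], "turn": [0, 0, -5.7]}, {"linear": [0.3, 0.1, 7.5], "turn": [0, 0, -5.7]}, {"linear": [0.3, 0.1, 8.7], "turn": [0, 0, -5.7]}, {"linear": [0.3, 0.1, 9.4], "turn": [0, 0, -5.7]}, {"linear": [0.3, 0.1, 9.5], "turn": [0, 0, -5.7]}]' --hand 45

```text
t: 26.85
position: [0.5562, 0.0359, 0.2652]
ee_rot: [-180.0, -0.0, 126.0]
force: [-0.5, -0.1, 0.5]
opening: 0.448
grip_force: 0.0
```

Request:
step_arm --rows '[{"linear": [0, 0, 0], "turn": [0, 0, 0]}, {"linear": [0, 0, 0], "turn": [0, 0, 0]}, {"linear": [0, 0, 0], "turn": [0, 0, 0]}, {"linear": [0, 0, 0], "turn": [0, 0, 0]}, {"linear": [0, 0, -2], "turn": [0, 0, 0]}, {"linear": [0, 0, -6], "turn": [0, 0, 0]}, {"linear": [0, 0, -11], "turn": [0, 0, 0]}, {"linear": [0, 0, -16], "turn": [0, 0, 0]}]' --hand 0 --newtons 25

```text
t: 27.85
position: [0.5558, 0.0359, 0.4279]
ee_rot: [180.0, 0.0, 126.0]
force: [1.3, -0.3, -0.0]
opening: 0.274
grip_force: 25.0
```

```bash
python3 - <<'E'
from h import *
o=env.get_obs();print(o['position'],o['ee_rot'],o['opening'])
go(.6344,-.1957,.275,126.4)
E
```

```text
[0.55579886 0.03592858 0.4279177 ] [1.79979090e+02 8.34590775e-03 1.26044636e+02] 0.27407476132430003
lin [-23.35  -7.27  -1.01] turnz -0.4
```

Request:
step_arm --rows '[{"linear": [-2, -0.6, -1], "turn": [0, 0, 0]}, {"linear": [-6, -1.9, -1], "turn": [0, 0, 0]}, {"linear": [-10, -3.1, -1], "turn": [0, 0, 0]}, {"linear": [-14.5, -4.5, -1], "turn": [0, 0, 0]}, {"linear": [-19, -5.9, -1], "turn": [0, 0, 0]}, {"linear": [-22, -6.8, -1], "turn": [0, 0, 0]}, {"linear": [-23.3, -7.3, -1], "turn": [0, 0, 0]}, {"linear": [-23.3, -7.3, -1], "turn": [0, 0, 0]}]'

```text
t: 28.85
position: [0.6343, -0.1964, 0.4342]
ee_rot: [-179.9, -0.1, 126.0]
force: [-0.4, -0.1, -0.5]
opening: 0.266
grip_force: 25.0
```

```bash
python3 - <<'E'
from h import *
c=snap('wrist','w9.png');o=env.get_obs();print(o['position'])
go(.6344,-.1957,.123)
E
```

```text
[ 0.63422845 -0.19536756  0.43476886]
lin [-4.000e-02 -1.000e-02  1.488e+01] turnz 0
```

View pics/w9.png

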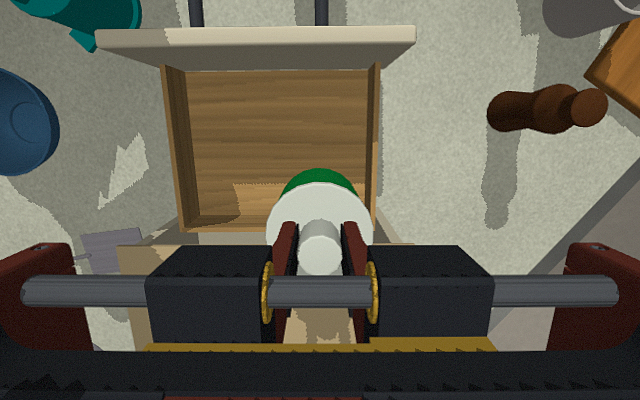

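The cup hangs over the drawer's right rear. The panel top runs along row 30, the right side wall is near column 378, and the box's front edge is near row 245.

```bash
python3 - <<'E'
from h import *
c=snap('wrist');O=np.array([.5652,-.1945]);x=np.array([.593,-.805]);y=np.array([.805,.593])
f=lambda n,u,v,z:print(n,[round(float(k),3) for k in ((q:=onz(c,u,v,z)[:2]-O)@x,q@y)])
f('boxL',120,247,.15);f('boxR',384,243,.15);f('sideR top inner',372,150,.07);f('sideL top inner',181,150,.07);f('panelinner top',250,46,.145);f('panel ends',97,40,.145);f('panelR',415,35,.145)
E
```

```text
File "<stdin>", line 3
SyntaxError: assignment expression cannot be used in a comprehension iterable expression
```

```bash
cat >> h.py <<'E'
O=np.array([.5652,-.1945]);X=np.array([.593,-.805]);Y=np.array([.805,.593])
def dr(c,u,v,z):
    q=onz(c,u,v,z)[:2]-O;return np.round([q@X,q@Y],3)
E
python3 - <<'E'
from h import *
c=snap('wrist')
f=lambda n,*a:print(n,dr(c,*a))
f('boxL',120,247,.15);f('boxR',384,243,.15);f('sideR top inner',372,150,.07);f('sideL top inner',181,150,.07);f('panelinner top',250,46,.145);f('panel ends',97,40,.145);f('panelR',415,35,.145)
E
```

```text
boxL [ 0.091 -0.135]
boxR [0.088 0.115]
sideR top inner [0.008 0.115]
sideL top inner [ 0.007 -0.102]
panelinner top [-0.085 -0.002]
panel ends [-0.091 -0.128]
panelR [-0.092  0.134]
```

Request:
step_arm --rows '[{"linear": [0, 0, 3], "turn": [0, 0, 0]}, {"linear": [0, 0, 6], "turn": [0, 0, 0]}, {"linear": [0, 0, 9], "turn": [0, 0, 0]}, {"linear": [0, 0, 11.5], "turn": [0, 0, 0]}, {"linear": [0, 0, 13.2], "turn": [0, 0, 0]}, {"linear": [0, 0, 14.4], "turn": [0, 0, 0]}, {"linear": [0, 0, 14.9], "turn": [0, 0, 0]}, {"linear": [0, 0, 14.9], "turn": [0, 0, 0]}]'

```text
t: 29.95
position: [0.6344, -0.1955, 0.2873]
ee_rot: [180.0, 0.1, 126.0]
force: [-0.2, 0.4, -1.6]
opening: 0.272
grip_force: 25.0
```

Request:
step_arm --rows '[{"linear": [0, 0, 0], "turn": [0, 0, 0]}, {"linear": [0, 0, 0], "turn": [0, 0, 0]}, {"linear": [0, 0, 0], "turn": [0, 0, 0]}, {"linear": [0, 0, 0], "turn": [0, 0, 0]}, {"linear": [0, 0, -2], "turn": [0, 0, 0]}, {"linear": [0, 0, -5], "turn": [0, 0, 0]}, {"linear": [0, 0, -9], "turn": [0, 0, 0]}, {"linear": [0, 0, -12], "turn": [0, 0, 0]}]' --hand 50

```text
t: 30.95
position: [0.6339, -0.1953, 0.4105]
ee_rot: [179.9, 0.2, 126.0]
force: [0.2, 0.3, -0.4]
opening: 0.499
grip_force: 0.0
```

```bash
python3 - <<'E'
from h import *
go(.494,.0,.20,126.4)
E
```

```text
lin [24.03  0.18  4.75] turnz -0.4
```

Request:
step_arm --rows '[{"linear": [5, 0.1, 0], "turn": [0, 0, 0]}, {"linear": [10, 0.1, 0], "turn": [0, 0, 0]}, {"linear": [15, 0.2, 0], "turn": [0, 0, 0]}, {"linear": [20, 0.2, 1], "turn": [0, 0, 0]}, {"linear": [23, 0.2, 3], "turn": [0, 0, 0]}, {"linear": [24, 0.2, 4.5], "turn": [0, 0, 0]}, {"linear": [24, 0.2, 4.7], "turn": [0, 0, 0]}, {"linear": [24, 0.2, 4.7], "turn": [0, 0, 0]}]'

```text
t: 31.95
position: [0.4949, -0.0006, 0.3608]
ee_rot: [179.9, 0.1, 126.0]
force: [0.6, -0.1, 0.5]
opening: 0.505
grip_force: 0.0
```

```bash
cat >> h.py <<'E'
def lid(c,x,y):
    "white lid+knob blob nearest the predicted place; knob top from its brightness disc"
    u,v=proj(c,(x,y,.104));im=c['img'];g=cv2.GaussianBlur(cv2.cvtColor(im,cv2.COLOR_RGB2GRAY),(3,3),0)
    h=cv2.HoughCircles(g,cv2.HOUGH_GRADIENT,1,10,param1=60,param2=10,minRadius=11,maxRadius=22)
    h=sorted(h[0].tolist(),key=lambda k:np.hypot(k[0]-u,k[1]-v))[:3] if h is not None else []
    print('pred',np.round([u,v]));
    for k in h: print(np.round(k,1),onz(c,k[0],k[1],.104)[:2].round(4))
E
python3 - <<'E'
from h import *
c=snap('wrist','w10.png');lid(c,.494,0)
print(cups(c)); go(.494,0,.1,126.4)
E
```

```text
pred [319. 202.]
[314.5 204.5  14.5] [ 0.4924 -0.0035]
[315.5 194.5  12.1] [0.4881 0.0037]
[322.5 174.5  19.1] [0.483  0.0203]
[([291, 153, 50, 17, 218], array([316.7, 158.4]), array([0.476, 0.021]))]
lin [ 0.12 -0.04  9.78] turnz -0.4
```

Request:
step_arm --rows '[{"linear": [0.1, -0.25, 2], "turn": [0, 0, 0]}, {"linear": [0.1, -0.25, 4], "turn": [0, 0, 0]}, {"linear": [0.1, -0.25, 6], "turn": [0, 0, 0]}, {"linear": [0.1, -0.25, 7.5], "turn": [0, 0, 0]}, {"linear": [0.1, -0.25, 8.7], "turn": [0, 0, 0]}, {"linear": [0.1, -0.25, 9.3], "turn": [0, 0, 0]}, {"linear": [0.1, -0.25, 9.6], "turn": [0, 0, 0]}, {"linear": [0.1, -0.25, 9.6], "turn": [0, 0, 0]}]'

```text
t: 33.0
position: [0.4921, -0.0009, 0.2637]
ee_rot: [180.0, 0.0, 126.0]
force: [-0.5, 0.2, -0.0]
opening: 0.497
grip_force: 0.0
```

Request:
step_arm --rows '[{"linear": [0, 0, 0], "turn": [0, 0, 0]}, {"linear": [0, 0, 0], "turn": [0, 0, 0]}, {"linear": [0, 0, 0], "turn": [0, 0, 0]}, {"linear": [0, 0, 0], "turn": [0, 0, 0]}, {"linear": [0, 0, -2], "turn": [0, 0, 0]}, {"linear": [0, 0, -6], "turn": [0, 0, 0]}, {"linear": [0, 0, -11], "turn": [0, 0, 0]}, {"linear": [0, 0, -17], "turn": [0, 0, 0]}]' --hand 0 --newtons 25

```text
t: 34.0
position: [0.4916, -0.0008, 0.4353]
ee_rot: [-180.0, -0.0, 126.0]
force: [0.5, -0.5, -1.7]
opening: 0.272
grip_force: 25.0
```

```bash
python3 - <<'E'
from h import *
go(.5458,-.2609,.275,126.4)
E
```

```text
lin [-24.21 -10.92  -0.27] turnz -0.4
```

Request:
step_arm --rows '[{"linear": [-2, -0.9, -0.2], "turn": [0, 0, 0]}, {"linear": [-6, -2.7, -0.2], "turn": [0, 0, 0]}, {"linear": [-10, -4.5, -0.2], "turn": [0, 0, 0]}, {"linear": [-15, -6.8, -0.2], "turn": [0, 0, 0]}, {"linear": [-20, -9, -0.2], "turn": [0, 0, 0]}, {"linear": [-23, -10.4, -0.2], "turn": [0, 0, 0]}, {"linear": [-24.2, -10.9, -0.2], "turn": [0, 0, 0]}, {"linear": [-24.2, -10.9, -0.2], "turn": [0, 0, 0]}]'

```text
t: 35.0
position: [0.5464, -0.2607, 0.4357]
ee_rot: [180.0, -0.0, 126.0]
force: [0.2, 0.4, -1.4]
opening: 0.264
grip_force: 25.0
```

Request:
step_arm --rows '[{"linear": [0, 0, 3], "turn": [0, 0, 0]}, {"linear": [0, 0, 6], "turn": [0, 0, 0]}, {"linear": [0, 0, 9], "turn": [0, 0, 0]}, {"linear": [0, 0, 11.5], "turn": [0, 0, 0]}, {"linear": [0, 0, 13.2], "turn": [0, 0, 0]}, {"linear": [0, 0, 14.4], "turn": [0, 0, 0]}, {"linear": [0, 0, 15], "turn": [0, 0, 0]}, {"linear": [0, 0, 15], "turn": [0, 0, 0]}]'

```text
t: 36.0
position: [0.5464, -0.2606, 0.2856]
ee_rot: [180.0, 0.0, 126.0]
force: [-0.6, -0.1, -1.0]
opening: 0.269
grip_force: 25.0
```

Request:
step_arm --rows '[{"linear": [0, 0, 0], "turn": [0, 0, 0]}, {"linear": [0, 0, 0], "turn": [0, 0, 0]}, {"linear": [0, 0, 0], "turn": [0, 0, 0]}, {"linear": [0, 0, 0], "turn": [0, 0, 0]}, {"linear": [0, 0, -2], "turn": [0, 0, 0]}, {"linear": [0, 0, -5], "turn": [0, 0, 0]}, {"linear": [0, 0, -9], "turn": [0, 0, 0]}, {"linear": [0, 0, -12], "turn": [0, 0, 0]}]' --hand 50

```text
t: 37.0
position: [0.5461, -0.2605, 0.4093]
ee_rot: [179.9, 0.2, 126.0]
force: [0.5, -0.3, -1.1]
opening: 0.499
grip_force: 0.0
```

```bash
python3 - <<'E'
from h import *
c=snap('top');print(cups(c))
go(.4306,.134,.20,126.4)
E
```

```text
[([375, 158, 14, 13, 44], array([380.5, 165.7]), array([ 0.62 , -0.187])), ([395, 189, 12, 14, 43], array([399.6, 196.8]), array([ 0.531, -0.25 ]))]
lin [38.68 13.89  5.09] turnz -0.4
```

Request:
step_arm --rows '[{"linear": [5.5, 2, 0], "turn": [0, 0, 0]}, {"linear": [11, 4, 0], "turn": [0, 0, 0]}, {"linear": [16.5, 6, 0], "turn": [0, 0, 0]}, {"linear": [22, 8, 0], "turn": [0, 0, 0]}, {"linear": [27.5, 10, 0], "turn": [0, 0, 0]}, {"linear": [33, 12, 1], "turn": [0, 0, 0]}, {"linear": [37, 13.3, 3], "turn": [0, 0, 0]}, {"linear": [38.7, 13.9, 5], "turn": [0, 0, 0]}]'

```text
t: 38.05
position: [0.43, 0.1359, 0.3558]
ee_rot: [179.9, 0.0, 126.2]
force: [-0.0, -0.9, 0.3]
opening: 0.499
grip_force: 0.0
```

```bash
python3 - <<'E'
from h import *
o=env.get_obs();print(o['position'],o['ee_rot'])
c=snap('wrist','w11.png');lid(c,.4306,.134)
for k in cups(c): print(k)
go(.4306,.134,.101,126.4)
E
```

```text
[0.42998628 0.13594379 0.35577977] [1.79895170e+02 1.99676249e-02 1.26199248e+02]
pred [318. 208.]
[320.5 203.5  14.1] [0.4301 0.1379]
[337.5 211.5  12.1] [0.445  0.1406]
[309.5 181.5  21.4] [0.4126 0.1472]
([294, 153, 52, 17, 226], array([319.6, 158.3]), array([0.413, 0.16 ]))
lin [-0.27 -0.07  8.86] turnz -0.2
```

View pics/w11.png

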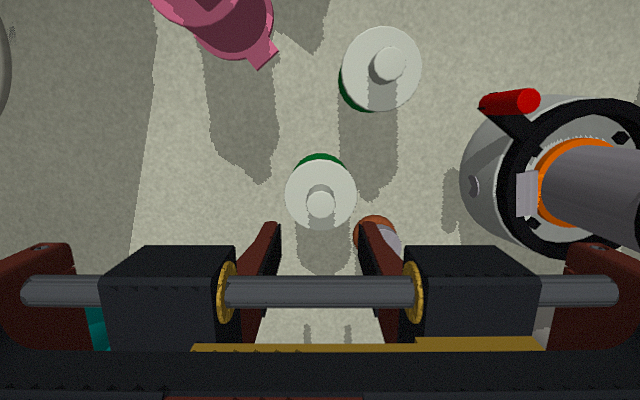

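Cup 2's knob is at (320,203), between the fingers. The low spice jar sits to the right, below fingertip height.

Request:
step_arm --rows '[{"linear": [0.1, 0, 2], "turn": [0, 0, 0]}, {"linear": [0.1, 0, 4], "turn": [0, 0, 0]}, {"linear": [0.1, 0, 5.8], "turn": [0, 0, 0]}, {"linear": [0.1, 0, 7.2], "turn": [0, 0, 0]}, {"linear": [0.1, 0, 8.2], "turn": [0, 0, 0]}, {"linear": [0.1, 0, 8.8], "turn": [0, 0, 0]}, {"linear": [0.1, 0, 8.9], "turn": [0, 0, 0]}, {"linear": [0.1, 0, 8.9], "turn": [0, 0, 0]}]'

```text
t: 39.1
position: [0.4305, 0.1349, 0.2669]
ee_rot: [180.0, 0.0, 126.0]
force: [0.9, -0.2, 0.1]
opening: 0.5
grip_force: 0.0
```

Request:
step_arm --rows '[{"linear": [0, 0, 0], "turn": [0, 0, 0]}, {"linear": [0, 0, 0], "turn": [0, 0, 0]}, {"linear": [0, 0, 0], "turn": [0, 0, 0]}, {"linear": [0, 0, 0], "turn": [0, 0, 0]}, {"linear": [0, 0, -2], "turn": [0, 0, 0]}, {"linear": [0, 0, -6], "turn": [0, 0, 0]}, {"linear": [0, 0, -11], "turn": [0, 0, 0]}, {"linear": [0, 0, -17], "turn": [0, 0, 0]}]' --hand 0 --newtons 25

```text
t: 40.1
position: [0.4299, 0.1347, 0.4384]
ee_rot: [-179.9, -0.0, 126.0]
force: [0.3, -0.4, -0.7]
opening: 0.266
grip_force: 25.0
```

```bash
python3 - <<'E'
from h import *
go(.5846,-.1281,.275,126.4)
E
```

```text
lin [-30.35  -2.96   0.04] turnz -0.4
```

Request:
step_arm --rows '[{"linear": [-2, -0.2, 0], "turn": [0, 0, 0]}, {"linear": [-7, -0.7, 0], "turn": [0, 0, 0]}, {"linear": [-12.5, -1.2, 0], "turn": [0, 0, 0]}, {"linear": [-18, -1.8, 0], "turn": [0, 0, 0]}, {"linear": [-23.5, -2.3, 0], "turn": [0, 0, 0]}, {"linear": [-28, -2.7, 0], "turn": [0, 0, 0]}, {"linear": [-30.3, -3, 0], "turn": [0, 0, 0]}, {"linear": [-30.3, -3, 0], "turn": [0, 0, 0]}]'

```text
t: 41.1
position: [0.5848, -0.1292, 0.4364]
ee_rot: [-180.0, -0.0, 125.9]
force: [0.2, 0.6, -0.3]
opening: 0.268
grip_force: 25.0
```

Request:
step_arm --rows '[{"linear": [0, 0, 3], "turn": [0, 0, 0]}, {"linear": [0, 0, 6], "turn": [0, 0, 0]}, {"linear": [0, 0, 9], "turn": [0, 0, 0]}, {"linear": [0, 0, 11.5], "turn": [0, 0, 0]}, {"linear": [0, 0, 13.2], "turn": [0, 0, 0]}, {"linear": [0, 0, 14.4], "turn": [0, 0, 0]}, {"linear": [0, 0, 15], "turn": [0, 0, 0]}, {"linear": [0, 0, 15], "turn": [0, 0, 0]}]'

```text
t: 42.1
position: [0.5846, -0.1278, 0.2872]
ee_rot: [180.0, 0.1, 126.0]
force: [-0.7, 0.6, -0.8]
opening: 0.268
grip_force: 25.0
```

Request:
step_arm --rows '[{"linear": [0, 0, 0], "turn": [0, 0, 0]}, {"linear": [0, 0, 0], "turn": [0, 0, 0]}, {"linear": [0, 0, 0], "turn": [0, 0, 0]}, {"linear": [0, 0, 0], "turn": [0, 0, 0]}, {"linear": [0, 0, -2], "turn": [0, 0, 0]}, {"linear": [0, 0, -5], "turn": [0, 0, 0]}, {"linear": [0, 0, -9], "turn": [0, 0, 0]}, {"linear": [0, 0, -12], "turn": [0, 0, 0]}]' --hand 50

```text
t: 43.1
position: [0.5841, -0.1277, 0.4103]
ee_rot: [179.9, 0.2, 126.0]
force: [-0.8, 0.7, 0.8]
opening: 0.498
grip_force: 0.0
```

```bash
python3 - <<'E'
from h import *
c=snap('top');print(cups(c))
go(.410,.248,.20,126.4)
E
```

```text
[([395, 188, 13, 15, 43], array([399.7, 196.5]), array([ 0.532, -0.251]))]
lin [40.61  8.04  5.19] turnz -0.4
```

Request:
step_arm --rows '[{"linear": [6, 1.2, 0], "turn": [0, 0, 0]}, {"linear": [12, 2.4, 0], "turn": [0, 0, 0]}, {"linear": [18, 3.6, 0], "turn": [0, 0, 0]}, {"linear": [24, 4.8, 0], "turn": [0, 0, 0]}, {"linear": [30, 6, 0], "turn": [0, 0, 0]}, {"linear": [35, 7, 1], "turn": [0, 0, 0]}, {"linear": [39, 7.8, 3], "turn": [0, 0, 0]}, {"linear": [40.6, 8, 5], "turn": [0, 0, 0]}]'

```text
t: 44.15
position: [0.4092, 0.249, 0.3564]
ee_rot: [179.9, 0.0, 126.2]
force: [-0.0, -1.0, -0.1]
opening: 0.503
grip_force: 0.0
```

```bash
python3 - <<'E'
from h import *
o=env.get_obs();print(o['position'],o['ee_rot'])
c=snap('wrist','w12.png');lid(c,.41,.248)
for k in cups(c): print(k)
go(.410,.248,.102,126.4)
E
```

```text
[0.40920992 0.2490429  0.35637464] [1.79925433e+02 5.74928986e-03 1.26189831e+02]
pred [319. 207.]
[318.5 201.5  14.1] [0.407  0.2512]
[337.5 209.5  12.1] [0.4232 0.2549]
[312.5 174.5  20.3] [0.3903 0.2661]
([297, 152, 48, 15, 200], array([319.8, 156.6]), array([0.391, 0.275]))
lin [-0.18  0.02  8.79] turnz -0.2
```

Request:
step_arm --rows '[{"linear": [0.2, 0, 2], "turn": [0, 0, 0]}, {"linear": [0.2, 0, 4], "turn": [0, 0, 0]}, {"linear": [0.2, 0, 5.8], "turn": [0, 0, 0]}, {"linear": [0.2, 0, 7.2], "turn": [0, 0, 0]}, {"linear": [0.2, 0, 8.2], "turn": [0, 0, 0]}, {"linear": [0.2, 0, 8.8], "turn": [0, 0, 0]}, {"linear": [0.2, 0, 8.9], "turn": [0, 0, 0]}, {"linear": [0.2, 0, 8.9], "turn": [0, 0, 0]}]'

```text
t: 45.2
position: [0.4092, 0.2492, 0.2679]
ee_rot: [180.0, 0.0, 126.0]
force: [0.1, 0.4, -0.8]
opening: 0.503
grip_force: 0.0
```

Request:
step_arm --rows '[{"linear": [0, 0, 0], "turn": [0, 0, 0]}, {"linear": [0, 0, 0], "turn": [0, 0, 0]}, {"linear": [0, 0, 0], "turn": [0, 0, 0]}, {"linear": [0, 0, 0], "turn": [0, 0, 0]}, {"linear": [0, 0, -2], "turn": [0, 0, 0]}, {"linear": [0, 0, -6], "turn": [0, 0, 0]}, {"linear": [0, 0, -11], "turn": [0, 0, 0]}, {"linear": [0, 0, -17], "turn": [0, 0, 0]}]' --hand 0 --newtons 25

```text
t: 46.2
position: [0.4086, 0.2489, 0.4394]
ee_rot: [-179.9, -0.0, 126.0]
force: [1.6, -0.2, -0.5]
opening: 0.272
grip_force: 25.0
```

```bash
python3 - <<'E'
from h import *
go(.496,-.1933,.275,126.4)
E
```

```text
lin [-40.9  -18.95   0.14] turnz -0.4
```

Request:
step_arm --rows '[{"linear": [-2, -0.9, 0], "turn": [0, 0, 0]}, {"linear": [-7, -3.2, 0], "turn": [0, 0, 0]}, {"linear": [-12.5, -5.8, 0], "turn": [0, 0, 0]}, {"linear": [-18, -8.3, 0], "turn": [0, 0, 0]}, {"linear": [-23.5, -10.9, 0], "turn": [0, 0, 0]}, {"linear": [-29, -13.4, 0], "turn": [0, 0, 0]}, {"linear": [-34.5, -16, 0], "turn": [0, 0, 0]}, {"linear": [-39, -18, 0], "turn": [0, 0, 0]}]'

```text
t: 47.2
position: [0.4927, -0.1744, 0.4387]
ee_rot: [180.0, 0.0, 126.0]
force: [0.4, 0.1, -2.0]
opening: 0.267
grip_force: 25.0
```

Request:
step_arm --rows '[{"linear": [-1.5, -0.7, 0], "turn": [0, 0, 0]}, {"linear": [-1.9, -0.9, 0], "turn": [0, 0, 0]}, {"linear": [-1.9, -0.9, 0], "turn": [0, 0, 0]}, {"linear": [-1.9, -0.9, 2], "turn": [0, 0, 0]}, {"linear": [-1.9, -0.9, 5], "turn": [0, 0, 0]}, {"linear": [-1.9, -0.9, 8], "turn": [0, 0, 0]}, {"linear": [-1.9, -0.9, 11], "turn": [0, 0, 0]}, {"linear": [-1.9, -0.9, 13], "turn": [0, 0, 0]}]'

```text
t: 48.2
position: [0.4968, -0.1912, 0.3063]
ee_rot: [-180.0, -0.1, 126.2]
force: [0.4, -1.2, -1.6]
opening: 0.263
grip_force: 25.0
```

Request:
step_arm --rows '[{"linear": [0, 0, 1], "turn": [0, 0, 0]}, {"linear": [0, 0, 1.7], "turn": [0, 0, 0]}, {"linear": [0, 0, 2], "turn": [0, 0, 0]}, {"linear": [0, 0, 2], "turn": [0, 0, 0]}, {"linear": [0, 0, 2], "turn": [0, 0, 0]}, {"linear": [0, 0, 2], "turn": [0, 0, 0]}, {"linear": [0, 0, 2], "turn": [0, 0, 0]}, {"linear": [0, 0, 2], "turn": [0, 0, 0]}]'

```text
t: 49.2
position: [0.4969, -0.1928, 0.2877]
ee_rot: [180.0, 0.0, 126.0]
force: [-1.5, -0.9, -0.1]
opening: 0.268
grip_force: 25.0
```

Request:
step_arm --rows '[{"linear": [0, 0, 0], "turn": [0, 0, 0]}, {"linear": [0, 0, 0], "turn": [0, 0, 0]}, {"linear": [0, 0, 0], "turn": [0, 0, 0]}, {"linear": [0, 0, 0], "turn": [0, 0, 0]}, {"linear": [0, 0, -2], "turn": [0, 0, 0]}, {"linear": [0, 0, -5], "turn": [0, 0, 0]}, {"linear": [0, 0, -9], "turn": [0, 0, 0]}, {"linear": [0, 0, -13], "turn": [0, 0, 0]}]' --hand 50

```text
t: 50.2
position: [0.4966, -0.1926, 0.4203]
ee_rot: [180.0, 0.1, 126.0]
force: [0.0, 0.4, 0.7]
opening: 0.5
grip_force: 0.0
```

```bash
python3 - <<'E'
from h import *
go(.4792,-.0778,.20,36.4)
c=snap('wrist','w13.png')
E
```

```text
lin [10.31  5.35  5.73] turnz 89.6
```

View pics/w13.png

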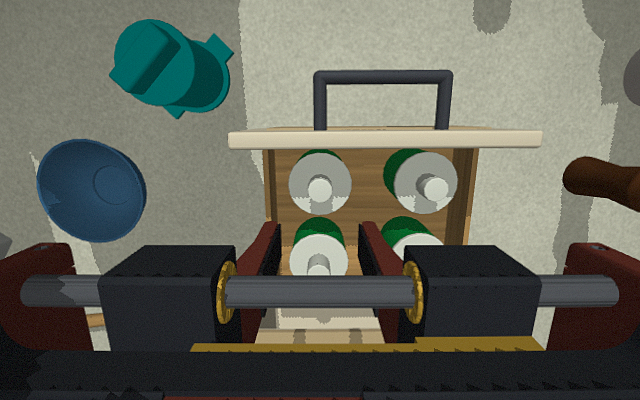

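All four cups stand upright in the drawer, clear of the panel. Next I take the handle again and shut it.

Request:
step_arm --rows '[{"linear": [3, 1.5, 0], "turn": [0, 0, 10.5]}, {"linear": [6, 3, 0], "turn": [0, 0, 21]}, {"linear": [9, 4.6, 0], "turn": [0, 0, 31.5]}, {"linear": [10.3, 5.3, 0], "turn": [0, 0, 42]}, {"linear": [10.3, 5.3, 1], "turn": [0, 0, 52.5]}, {"linear": [10.3, 5.3, 2], "turn": [0, 0, 63]}, {"linear": [10.3, 5.3, 4], "turn": [0, 0, 73.5]}, {"linear": [10.3, 5.3, 5.7], "turn": [0, 0, 84]}]' --hand 40

```text
t: 51.25
position: [0.479, -0.0783, 0.3613]
ee_rot: [179.9, -0.1, 41.7]
force: [0.5, -0.1, 0.7]
opening: 0.4
grip_force: 0.0
```

```bash
python3 - <<'E'
from h import *
go(.4815,-.0759,.121,36.4)
E
```

```text
lin [ 0.34 -0.01  7.73] turnz 5.3
```

Request:
step_arm --rows '[{"linear": [0.3, 0, 0], "turn": [0, 0, 5.3]}, {"linear": [0.3, 0, 1], "turn": [0, 0, 5.3]}, {"linear": [0.3, 0, 3], "turn": [0, 0, 5.3]}, {"linear": [0.3, 0, 5], "turn": [0, 0, 5.3]}, {"linear": [0.3, 0, 6.5], "turn": [0, 0, 5.3]}, {"linear": [0.3, 0, 7.4], "turn": [0, 0, 5.3]}, {"linear": [0.3, 0, 7.6], "turn": [0, 0, 5.3]}, {"linear": [0.3, 0, 7.6], "turn": [0, 0, 5.3]}]'

```text
t: 52.25
position: [0.4815, -0.0763, 0.2849]
ee_rot: [180.0, -0.0, 36.7]
force: [-0.8, 0.3, -0.2]
opening: 0.401
grip_force: 0.0
```

Request:
step_arm --rows '[{"linear": [0, 0, 0], "turn": [0, 0, 0]}, {"linear": [0, 0, 0], "turn": [0, 0, 0]}, {"linear": [0, 0, 0], "turn": [0, 0, 0]}, {"linear": [0, 0, 0], "turn": [0, 0, 0]}, {"linear": [0, 0, 0], "turn": [0, 0, 0]}, {"linear": [0, 0, 0], "turn": [0, 0, 0]}, {"linear": [0, 0, 0], "turn": [0, 0, 0]}, {"linear": [0, 0, 0], "turn": [0, 0, 0]}]' --hand 0 --newtons 20

```text
t: 53.25
position: [0.4814, -0.0763, 0.2848]
ee_rot: [180.0, -0.0, 36.7]
force: [-0.4, 0.2, 4.2]
opening: 0.132
grip_force: 20.0
```

```bash
python3 - <<'E'
from h import *
print(env.get_obs()['ee_rot']);go(.5851,-.2148,.1256)
E
```

```text
[ 1.79975090e+02 -2.45325320e-02  3.67423876e+01]
lin [ 0.02 17.3  -0.38] turnz 0
```

Request:
step_arm --rows '[{"linear": [0, 0.4, 0], "turn": [0, 0, 0]}, {"linear": [0, 1, 0], "turn": [0, 0, 0]}, {"linear": [0, 1.8, 0], "turn": [0, 0, 0]}, {"linear": [0, 2.8, 0], "turn": [0, 0, 0]}, {"linear": [0, 3.8, 0], "turn": [0, 0, 0]}, {"linear": [0, 4.8, 0], "turn": [0, 0, 0]}, {"linear": [0, 5.8, 0], "turn": [0, 0, 0]}, {"linear": [0, 6.8, 0], "turn": [0, 0, 0]}]'

```text
t: 54.25
position: [0.5222, -0.1313, 0.2848]
ee_rot: [-180.0, 0.0, 36.7]
force: [-2.9, 1.3, 6.9]
opening: 0.129
grip_force: 20.0
```

Request:
step_arm --rows '[{"linear": [0, 1, 0], "turn": [0, 0, 0]}, {"linear": [0, 2, 0], "turn": [0, 0, 0]}, {"linear": [0, 3, 0], "turn": [0, 0, 0]}, {"linear": [0, 4, 0], "turn": [0, 0, 0]}, {"linear": [0, 5, 0], "turn": [0, 0, 0]}, {"linear": [0, 6, 0], "turn": [0, 0, 0]}, {"linear": [0, 7, 0], "turn": [0, 0, 0]}, {"linear": [0, 7.8, 0], "turn": [0, 0, 0]}]'

```text
t: 55.25
position: [0.5687, -0.1941, 0.2848]
ee_rot: [180.0, 0.1, 36.7]
force: [-3.3, 0.7, 6.4]
opening: 0.129
grip_force: 20.0
```

Request:
step_arm --rows '[{"linear": [0, 0.7, 0], "turn": [0, 0, 0]}, {"linear": [0, 1.3, 0], "turn": [0, 0, 0]}, {"linear": [0, 1.8, 0], "turn": [0, 0, 0]}, {"linear": [0, 2.2, 0], "turn": [0, 0, 0]}, {"linear": [0, 2.5, 0], "turn": [0, 0, 0]}, {"linear": [0, 2.7, 0], "turn": [0, 0, 0]}, {"linear": [0, 2.8, 0], "turn": [0, 0, 0]}, {"linear": [0, 2.8, 0], "turn": [0, 0, 0]}]'

```text
t: 56.25
position: [0.5853, -0.2165, 0.2848]
ee_rot: [180.0, 0.1, 36.7]
force: [-2.7, -1.3, 5.9]
opening: 0.131
grip_force: 20.0
```

Request:
step_arm --rows '[{"linear": [0, 0.1, 0], "turn": [0, 0, 0]}, {"linear": [0, 0.2, 0], "turn": [0, 0, 0]}, {"linear": [0, 0.3, 0], "turn": [0, 0, 0]}, {"linear": [0, 0.3, 0], "turn": [0, 0, 0]}, {"linear": [0, 0.3, 0], "turn": [0, 0, 0]}, {"linear": [0, 0.3, 0], "turn": [0, 0, 0]}, {"linear": [0, 0.3, 0], "turn": [0, 0, 0]}, {"linear": [0, 0.3, 0], "turn": [0, 0, 0]}]'

```text
t: 57.25
position: [0.5871, -0.2188, 0.2848]
ee_rot: [180.0, 0.1, 36.7]
force: [-3.6, -0.7, 5.7]
opening: 0.129
grip_force: 20.0
```

Request:
step_arm --rows '[{"linear": [0, 0.1, 0], "turn": [0, 0, 0]}, {"linear": [0, 0.2, 0], "turn": [0, 0, 0]}, {"linear": [0, 0.3, 0], "turn": [0, 0, 0]}, {"linear": [0, 0.4, 0], "turn": [0, 0, 0]}, {"linear": [0, 0.4, 0], "turn": [0, 0, 0]}, {"linear": [0, 0.4, 0], "turn": [0, 0, 0]}, {"linear": [0, 0.4, 0], "turn": [0, 0, 0]}, {"linear": [0, 0.4, 0], "turn": [0, 0, 0]}]'

```text
t: 58.25
position: [0.5888, -0.2209, 0.2848]
ee_rot: [-179.8, 0.1, 36.8]
force: [-8.6, 5.5, 9.0]
opening: 0.13
grip_force: 20.0
```

Request:
step_arm --rows '[{"linear": [0, 0.1, 0], "turn": [0, 0, 0]}, {"linear": [0, 0.2, 0], "turn": [0, 0, 0]}, {"linear": [0, 0.3, 0], "turn": [0, 0, 0]}, {"linear": [0, 0.4, 0], "turn": [0, 0, 0]}, {"linear": [0, 0.4, 0], "turn": [0, 0, 0]}, {"linear": [0, 0.4, 0], "turn": [0, 0, 0]}, {"linear": [0, 0.4, 0], "turn": [0, 0, 0]}, {"linear": [0, 0.4, 0], "turn": [0, 0, 0]}]'

```text
t: 59.25
position: [0.59, -0.222, 0.2846]
ee_rot: [-179.3, 0.2, 36.9]
force: [-19.3, 16.8, 14.6]
opening: 0.127
grip_force: 20.0
```

The drawer is hard against its stop. I release and rise.

Request:
step_arm --rows '[{"linear": [0, -0.3, 0], "turn": [0, 0, 0]}, {"linear": [0, -0.4, 0], "turn": [0, 0, 0]}, {"linear": [0, -0.4, 0], "turn": [0, 0, 0]}, {"linear": [0, -0.4, 0], "turn": [0, 0, 0]}, {"linear": [0, -0.4, -3], "turn": [0, 0, 0]}, {"linear": [0, -0.4, -7], "turn": [0, 0, 0]}, {"linear": [0, -0.4, -12], "turn": [0, 0, 0]}, {"linear": [0, -0.4, -14], "turn": [0, 0, 0]}]' --hand 40

```text
t: 60.25
position: [0.5895, -0.2215, 0.4287]
ee_rot: [179.7, -0.2, 36.7]
force: [0.1, 0.7, -0.2]
opening: 0.402
grip_force: 0.0
```

Request:
step_arm --rows '[{"linear": [-4, -2, 0], "turn": [0, 0, 0]}, {"linear": [-8, -4, 0], "turn": [0, 0, 0]}, {"linear": [-12, -6, 0], "turn": [0, 0, 0]}, {"linear": [-15, -7, 0], "turn": [0, 0, 0]}, {"linear": [-15, -7, 0], "turn": [0, 0, 0]}, {"linear": [-15, -7, 0], "turn": [0, 0, 0]}, {"linear": [-15, -7, 0], "turn": [0, 0, 0]}, {"linear": [-15, -7, 0], "turn": [0, 0, 0]}]'

```text
t: 61.25
position: [0.4283, -0.2548, 0.424]
ee_rot: [-180.0, 0.0, 36.8]
force: [0.4, 0.1, -0.1]
opening: 0.4
grip_force: 0.0
```

```bash
python3 - <<'E'
from h import *
print(env.get_obs()['position'])
c=snap('scene','s14.png')
a=cv2.imread('pics/s14.png');cv2.imwrite('pics/s14c.png',cv2.resize(a[140:340,130:480],(800,457),interpolation=cv2.INTER_CUBIC))
E
```

```text
[ 0.42829433 -0.25476767  0.42403941]
```

View pics/s14c.png

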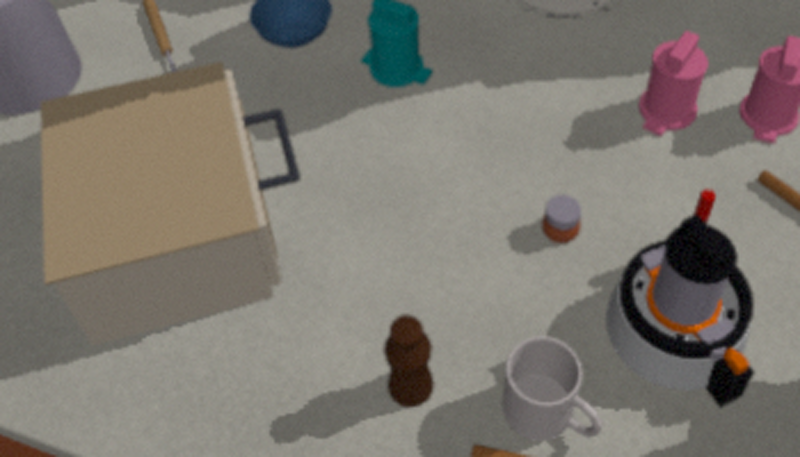

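The drawer is shut flush, the jar stands on the base at (695,290) with the claws over its lugs and the post at the back, and everything else on the counter looks undisturbed.

```bash
python3 -c "
from cell import env
print(env.close_job())"
```

```text
the job is handed in; nothing more can be done
None
```

I handed the job in at about 61 s, but `env.close_job()` returned no verdict: all four cups stood upright in the drawer just before I shut it against its stop, and the jar is on the base with the ring locked; I viewed 15 pictures, one over the limit of 14.

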